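# Uncover a control unit and rack its cover on edge

### The job

Turn the orange tab on the control-unit housing a quarter turn aside and lift out the aluminium cover plate it holds. Lean the plate on the slanted yellow stand, centred with a long edge on the lips, and let go of it there; then take it afresh by its upper long edge and stand it upright on a long edge in the rack's free bay, the one with the green strip, fully down between the fins. Leave the tab turned aside and everything else where it is.

Things in the scene. Friction and masses are not known exactly. Their poses are not given: they have to be found in the camera images.
- cover_center (a point): centre, in mid-thickness, of the loose aluminium cover plate (about 0.22 kg): 120 mm along x, 150 along y, 6 thick along z. In the middle of its upper (+z) face stands a blue grip rib, 36 mm long along x, 14 wide along y, 24 high above the face. At the start it lies flat in the recess of the black housing, held by the orange tab
- frame_seat (a point): where the plate's centre sits in the recess of the fixed black housing, 43 mm above the bench. Housing: 152 mm along its x, 206 along its y, rim top 48 mm above the bench, connectors sticking out 6 mm more at -x. Recess 124 x 154 mm; the plate's top face lies 2 mm below the rim top. x, y: the housing's axes, z up
- tab_pivot (a point): vertical hinge axis of the orange swing tab, on the housing's rim, 93 mm from the housing's middle towards its +y end, height 49.5 mm; axes as the housing's
- tab_nub (a point): half-way up the round upright nub of the orange swing tab: nub diameter 14 mm, its top 12 mm above this point, the tab's 5 mm thick arm 12 mm below it. The nub stands 36 mm from the pivot; the arm is 14 mm wide, ends 45 mm from the pivot and runs 3.5 mm above the plate
- tab (a joint): swing tab angle, rad: 0 = pointing from the pivot to the housing's -y, across the plate; grows counter-clockwise seen from above, the nub moving towards the housing's +x. At pi/2 it lies along the rim, clear of the plate (clear from about 1.35); stop at 1.9. Friction 0.04 N m (1 N at the nub); it stays where it is left
- stand_rest (a point): where the plate's centre lies when it leans on the fixed yellow stand with a 150 mm edge on the lips; 90 mm above the bench. x points up the 45 degree slope, y level along the lips, z is the plate's outward normal (away from the rails). The plate's bearing face is at z = -3 mm; the two lips at x = -60 mm rise to z = +15 mm
- stand: the fixed yellow stand, an easel for changing grip; origin under its base plate (110 x 134 mm, 8 mm high). Two sloping rails 16 mm wide and 8 thick, their middles 58 mm either side of the plate's middle, end 20 mm short of the leaning plate's upper edge; the 100 mm between them is open
- rack_bay (a point): where the plate's centre is when it stands upright on a 150 mm edge in the free bay, marked by a green strip, of the fixed rack; 72 mm above the bench, 60 above the bay floor. x is level across the bay (the plate's thin direction), y level along it, z up
- rack: fixed rack with white fins, base 130 x 180 x 12 mm; origin under its base, axes as the bay's. At both ends of each bay (y from 52 to 82 mm) two fins, tops 67 mm above the bench, leave 14 mm in x for the plate's 6; end walls at y = +-82 mm; open between. The free bay is at x = -30 mm; the other, at x = +30 mm, holds a heat sink
- heatsink_center (a point): half-way up a loose aluminium heat sink, 10 x 150 x 110 mm (x, y, z), standing upright in the rack's other bay; leave alone
- spray_can: loose blue spray can, diameter 60, 165 mm high; origin at the centre of its foot; leave alone
- mug: loose white mug, diameter 80, 90 mm high, handle at its +y; origin at the centre of its foot; leave alone
- multimeter: loose yellow multimeter lying flat, 85 x 165 x 44 mm; origin at the centre of its underside; leave alone
- parts_tray: loose blue open tray, 90 x 140 x 40 mm; origin at the centre of its underside; leave alone
- scan_dongle: loose black and orange plug-in interface, 50 x 105 x 26 mm; origin in its underside; leave alone
- tape_roll: loose black roll of tape lying flat, diameter 70, 22 mm high; origin at the centre of its underside; leave alone
Not all that is in view belongs to the job. Leave any turquoise look-alike of the part that bears cover_center alone.

How it is judged:
On the way, in this order (a step that is already met when the one before it is completed fails the run):
1. the tab is turned aside while the plate still lies in its recess (value of joint tab above 1.35 rad and distance between cover_center and frame_seat below 0.02 m), for 0.2 s.
2. the plate is lifted out of the housing (z of cover_center in the frame of frame_seat above 0.05 m), for 0.1 s.
3. the plate leans on the slanted stand, a long edge on the lips, let go (x of cover_center in the frame of stand_rest between -0.012 and 0.012 m and y of cover_center in the frame of stand_rest between -0.025 and 0.025 m and z of cover_center in the frame of stand_rest between -0.01 and 0.01 m and angle between the z axis of cover_center and the z axis of stand_rest, either way round below 0.12 rad and angle between the y axis of cover_center and the y axis of stand_rest, either way round below 0.15 rad and contact force between the fingers and cover below 0.2 N), for 0.3 s.
4. the plate is off the stand again, held by its edge (gripped at least 35 mm from its middle, beyond the rib) (distance between cover_center and stand_rest above 0.04 m and contact force between the fingers and cover above 1 N and (x of the grasp point in the frame of cover_center above 0.035 m or x of the grasp point in the frame of cover_center below -0.035 m)), for 0.1 s.
At the end, for the whole second after the job is handed in: The plate stands on a long edge in the green-marked bay, its centre within 12 mm across, 15 mm along and 8 mm in height of the bay point, within 0.22 rad of upright and 0.2 rad of the bay's direction, released, at rest; the tab is still beyond 1.35 rad (x of cover_center in the frame of rack_bay between -0.012 and 0.012 m and y of cover_center in the frame of rack_bay between -0.015 and 0.015 m and z of cover_center in the frame of rack_bay between -0.008 and 0.008 m and angle between the x axis of cover_center and the z axis of rack_bay, either way round below 0.22 rad and angle between the y axis of cover_center and the y axis of rack_bay, either way round below 0.2 rad and value of joint tab above 1.35 rad and contact force between the fingers and cover below 0.2 N and linear speed of cover below 0.03 m/s); the robot touches nothing.
It fails at once if a bystander is moved by more than 20 mm (distance of any of spray_can, mug, multimeter, parts_tray, scan_dongle, tape_roll, heatsink_center from where it was at the start of the episode above 0.02 m).
It also fails if it takes over 69 s, if anything falls off the work surface, if the arm or the gripper's body presses on something with over 40 N, if the wrist force passes 120 N, or if a joint passes its speed limit or range.

### The arm

A 6-joint arm with a two-finger parallel gripper is mounted at the origin on the work surface. World frame = base frame: x ahead of the robot, y to its left, z up, the work surface at z = 0. Lengths are in m, angles in rad, forces in N, time in s.
With the tool pointing down it reaches from about 0.3 to 0.875 m from the base axis. Payload 6.4 kg.
Tool frame: the origin (TCP) lies midway between the tips of the shut fingers; the grasp point (between the pads) lies 19 mm behind it; z points along the fingers, y is the direction in which the jaws open and shut (so a half turn about z gives the same grasp; the last joint's range is limited). The gripper opens to 85 mm and grips with 20 to 120 N. Pads are 22 mm wide; open, the fingers measure 114 mm over their backs; the gripper's body (76 mm by 85 mm) begins 54 mm behind the grasp point. The pads swing forward as they close: fully open they stand 13 mm farther back than shut.
Start: joints at [-1.336, 0.181, 1.607, -0, 1.354, -0.206], TCP at [0.245, -0.52, 0.231] pointing down, gripper open.
Joint ranges: [-2.99, 2.99], [-0.89, 2.07], [0.3, 2.58], [-1.14, 4.28], [0, 2.63], [-3.12, 3.12]. Speed limits (rad/s): [2.57, 2.57, 3.01, 3.14, 3.14, 3.14].

### API

Orientations are given as a unit quaternion [w, x, y, z].
In Python, from bench import ctrl gives the robot as it stands.
- The arm moves only by the tool apply_moves, never from a script. Its argument "plan" is a list of rows, each an object with "translation": the shift along the tool's x, y, z in m, a list of three; "angular": the turn, a rotation vector about the tool's x, y, z in rad, a list of three; "hand": the finger opening in m, from 0 to 0.0854. In form: [{"translation": [x, y, z], "angular": [rx, ry, rz], "hand": hand}, ...]. A call has 1 to 10 rows; each row shifts and turns the commanded pose from where the row before left it, along the tool's axes as they then stand; what a row does not reach is not made up. A row lasts 1/8 s, in which the tool goes at most 62.5 mm and 10.7 degrees, less where a joint would pass 70% of its speed; a pose out of reach is approached as far as the arm can. A call with a gripper value outside its range is refused whole. The fingers move at their own pace and stop on an object; the grip force is fixed at half the most. Time passes only in rows, so rows that do not move let the fingers close. It gives the time, the measured TCP pose, the force and the opening at its end, in the units of the state.
- ctrl.get_obs(): the state, without advancing time (a new reading comes with each control period).
- ctrl.camera(name): name is "scene" or "side" or "wrist"; returns a dict with "img" (400x640x3 uint8, red, green, blue), "K" (3x3 intrinsics, pixels), "eye" and "orientation" of the camera in the world. Camera axes: x right, y up, looking along -z (the intrinsics and any distortion apply to the point x, -y, -z); pixel columns grow to the right and rows downward; lengths in m; the calibration is good to about 2 mm. A picture is of the moment at which its call begins. There is no depth.
- ctrl.hand_in(): hands the job in, once; it reports no verdict.
The state is a dict: "time_s": time; "q": joint angles; "dq": joint speeds; "joint_efforts": joint torques, N m; "eef_pos": TCP position; "eef_rot": TCP orientation; "wrist_force": force on the tool from outside, world axes, zero at the start; "torque": the same for the moment, N m; "opening": opening from 0.0 (shut) to 1.0 (fully open).
Only numpy, scipy, OpenCV 4.12 (cv2) and the standard library are available. Lean on these libraries where they do the work, as an engineer would, in place of code of your own. Each camera call takes 0.05 s, during which the arm holds its last target.

## Working session

There is one attempt and no reset: what is moved stays moved. The work goes in short steps, Python scripts to look and compute and a tool call to move; the robot and the scene stay as the last step left them, time stands still between calls to the robot, and variables do not carry over. Pictures are saved under pics/ and viewed, and the job is handed in when it is done.

Besides the shell and the picture viewer there is one more tool, called as name(argument=value, ...), one argument or row to a line, values as JSON. apply_moves: Moves the arm, as the interface text tells. Its arguments: {"type":"object","properties":{"plan":{"type":"array","items":{"type":"object","properties":{"translation":{"type":"array","items":{"type":"number"}},"angular":{"type":"array","items":{"type":"number"}},"hand":{"type":"number"}}}}},"required":["plan"]}

```bash
ls; mkdir -p pics
cat > look.py <<'E'
import sys,cv2
from bench import ctrl
for n in sys.argv[2:]:
    c=ctrl.camera(n); cv2.imwrite(f"pics/{sys.argv[1]}_{n}.png",c["img"][:,:,::-1])
    import pickle; pickle.dump(c,open(f"pics/{sys.argv[1]}_{n}.pkl","wb"))
    print(n,c["K"].round(1).tolist(),c["eye"],c["orientation"],[k for k in c])
print(ctrl.get_obs())
E
python3 look.py a scene side wrist
```

```text
pics
scene [[391.4, 0.0, 317.5], [0.0, 391.4, 202.1], [0.0, 0.0, 1.0]] [1.09311207 0.39872851 1.0738323 ] [0.48793516 0.14611847 0.25625579 0.82152398] ['img', 'K', 'eye', 'orientation']
side [[484.9, 0.0, 319.0], [0.0, 484.9, 200.9], [0.0, 0.0, 1.0]] [-0.46421003  0.97144081  0.96246091] [-0.34980335 -0.18593182  0.4428184   0.80434995] ['img', 'K', 'eye', 'orientation']
wrist [[290.3, 0.0, 322.4], [0.0, 290.3, 204.0], [0.0, 0.0, 1.0]] [ 0.32090767 -0.48461222  0.37325187] [ 0.83356066 -0.13833076  0.08843037 -0.52746686] ['img', 'K', 'eye', 'orientation']
{'time_s': 0.15, 'q': array([-1.33627058e+00,  1.81352756e-01,  1.60775844e+00,  4.26356758e-05,
        1.35382188e+00, -2.06298394e-01]), 'dq': array([ 2.06067858e-03, -2.32401459e-03, -1.92950519e-03, -7.66396900e-04,
        8.71963243e-05,  1.52134002e-03]), 'joint_efforts': array([ 1.40711341e-03, -4.45262682e+01, -3.51687920e+01, -2.82708115e-04,
        5.95378675e-03, -2.13949562e-05]), 'eef_pos': array([ 0.24527405, -0.51960326,  0.23061064]), 'eef_rot': array([-6.70438547e-04,  9.75808228e-01,  2.18627201e-01,  1.13540164e-05]), 'wrist_force': array([-0.10093786,  1.04869588,  0.50354288]), 'torque': array([ 0.03157916, -0.02819725, -0.02629277]), 'opening': 1.0014658798010483}
```

View pics/a_scene.png

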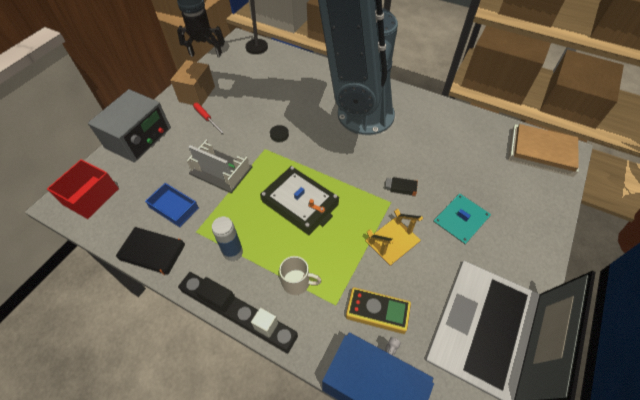

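View pics/a_side.png

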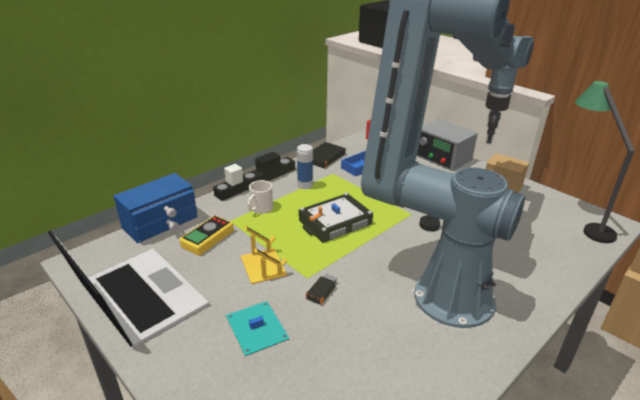

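View pics/a_wrist.png

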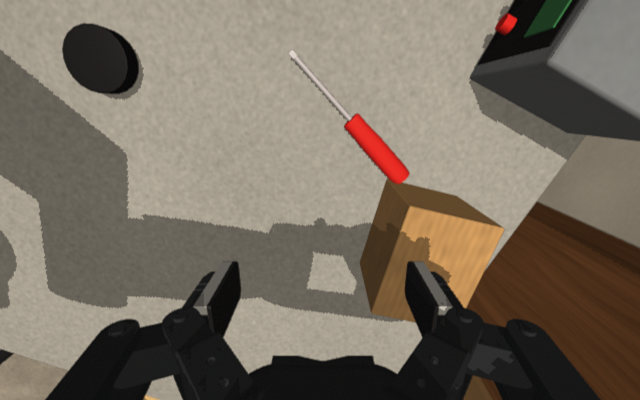

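The scene view shows the housing at about (300,198), rib (299,192), orange tab (316,206), rack (218,165), stand (393,238) and the turquoise decoy (461,218). I'll enlarge these for corner picking.

```bash
cat > geo.py <<'E'
import numpy as np,cv2,pickle
from scipy.spatial.transform import Rotation as R
def q2R(q): return R.from_quat(np.array(q)[[1,2,3,0]]).as_matrix()
class Cam:
    def __init__(s,f):
        c=pickle.load(open(f"pics/{f}.pkl","rb")); s.K=c["K"]; s.e=np.array(c["eye"]); s.R=q2R(c["orientation"]); s.img=c["img"]
    def ray(s,u,v):
        d=np.linalg.inv(s.K)@[u,v,1]; return s.R@[d[0],-d[1],-d[2]]
    def plane(s,u,v,z):
        d=s.ray(u,v); return s.e+d*(z-s.e[2])/d[2]
    def proj(s,p):
        c=s.R.T@(np.array(p)-s.e); c=s.K@[c[0],-c[1],-c[2]]; return c[:2]/c[2]
def tri(obs):
    A=np.zeros((3,3));b=np.zeros(3)
    for c,u,v in obs:
        d=c.ray(u,v); d/=np.linalg.norm(d); P=np.eye(3)-np.outer(d,d); A+=P;b+=P@c.e
    return np.linalg.solve(A,b)
def crop(f,x0,y0,w,h,k,out):
    c=Cam(f); i=c.img[y0:y0+h,x0:x0+w,::-1]; i=cv2.resize(i,None,fx=k,fy=k,interpolation=cv2.INTER_CUBIC)
    for t in range(0,w,10): cv2.putText(i,str(x0+t),(t*k,8),0,.3,(255,0,255)); cv2.line(i,(t*k,0),(t*k,4),(255,0,255))
    for t in range(0,h,10): cv2.putText(i,str(y0+t),(0,t*k),0,.3,(255,0,255)); cv2.line(i,(0,t*k),(4,t*k),(255,0,255))
    cv2.imwrite(f"pics/{out}.png",i)
E
python3 -c "
from geo import *
crop('a_scene',255,155,90,85,7,'z1')
crop('a_scene',360,200,75,70,8,'z2')
crop('a_scene',180,135,75,60,8,'z3')"
```

```text
(no output)
```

View pics/z1.png

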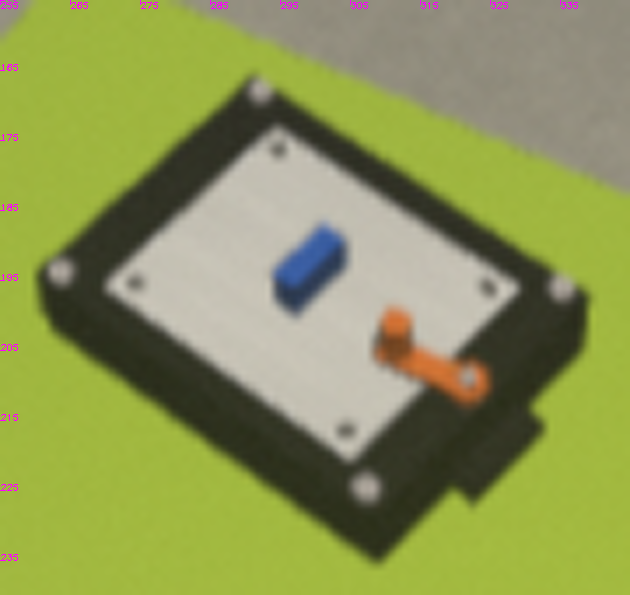

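View pics/z2.png

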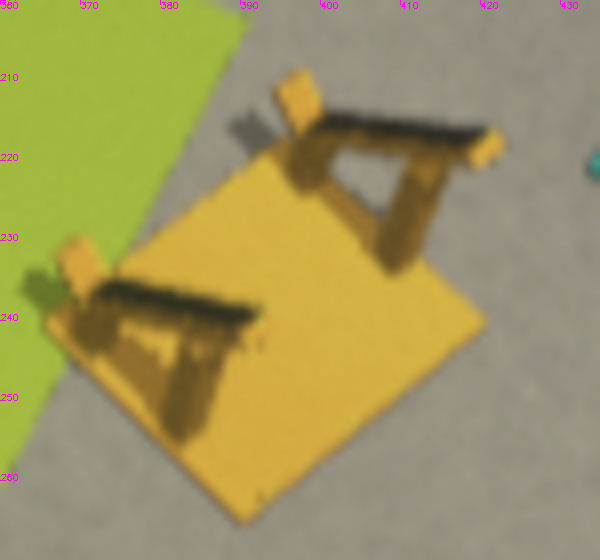

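View pics/z3.png

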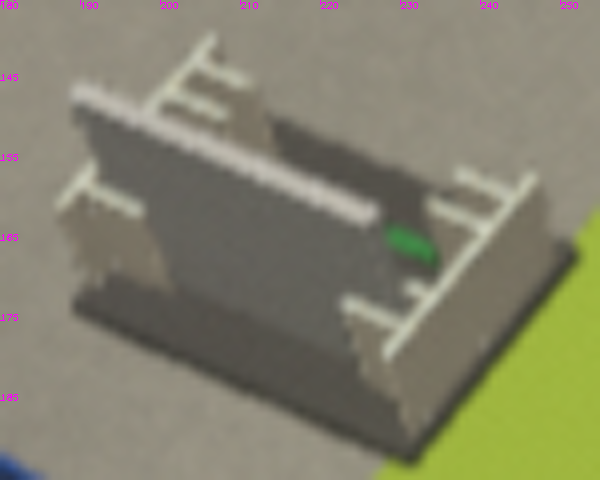

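Run:
```python
from geo import *
np.set_printoptions(precision=4,suppress=True)
c=Cam('a_scene')
def z(x,y,ox,oy,k): return (ox+x/k-0.5+0.5/k*0,oy+y/k-0.5)
P=[c.plane(*z(*p,255,155,7),.046)[:2] for p in [(278,125),(520,287),(350,462),(105,287)]]
P=np.array(P);print(P,P.mean(0)); 
for i in range(4): print(np.linalg.norm(P[i]-P[(i+1)%4]),np.degrees(np.arctan2(*(P[(i+1)%4]-P[i])[::-1])))
print('pivot',c.plane(*z(469,378,255,155,7),.055),'nubtop',c.plane(*z(397,318,255,155,7),.0745))
print('rib',c.plane(*z(310,255,255,155,7),.07))
print('stand base')
B=np.array([c.plane(*z(*p,360,200,8),.008)[:2] for p in [(245,520),(487,320),(44,320)]]);print(B,B[1:].mean(0))
for a,b in [(0,1),(0,2)]: print(np.linalg.norm(B[a]-B[b]),np.degrees(np.arctan2(*(B[b]-B[a])[::-1])))
print('rack')
B=np.array([c.plane(*z(*p,180,135,8),.012)[:2] for p in [(75,300),(412,460),(577,250)]]);print(B,(B[0]+B[2])/2)
for a,b in [(0,1),(1,2)]: print(np.linalg.norm(B[a]-B[b]),np.degrees(np.arctan2(*(B[b]-B[a])[::-1])))
print('green',c.plane(*z(412,245,180,135,8),.012))
```

```text
[[ 0.4144 -0.0748]
 [ 0.4434  0.0717]
 [ 0.5624  0.0499]
 [ 0.5341 -0.0963]] [ 0.4886 -0.0124]
0.14931431697728584 78.79040963522638
0.12095141965360778 -10.377044188692908
0.1489269589975071 -100.95501928750221
0.12161928631906767 169.80158712025099
pivot [0.5038 0.0778 0.055 ] nubtop [0.5022 0.0407 0.0745]
rib [ 0.4881 -0.0126  0.07  ]
stand base
[[0.5547 0.3368]
 [0.4323 0.3859]
 [0.5136 0.2358]] [0.4729 0.3109]
0.13193519734002257 158.16444029796574
0.10904782572595031 -112.19056865472585
rack
[[ 0.5646 -0.4143]
 [ 0.5649 -0.2342]
 [ 0.4375 -0.2374]] [ 0.501  -0.3259]
0.18012087793834586 89.90529279466578
0.12746467958781788 -178.5465038069923
green [ 0.4696 -0.3031  0.012 ]
```

Run:
```python
from geo import *
np.set_printoptions(precision=4,suppress=True)
crop('a_side',235,215,60,75,8,'z4')
o=np.array([.493,.286,0])  # base centre: mid of diagonal? computed below
B0,B1,B2=map(np.array,([.5547,.3368],[.4323,.3859],[.5136,.2358]))
print((B1+B2)/2)
```

```text
[0.4729 0.3109]
```

View pics/z4.png

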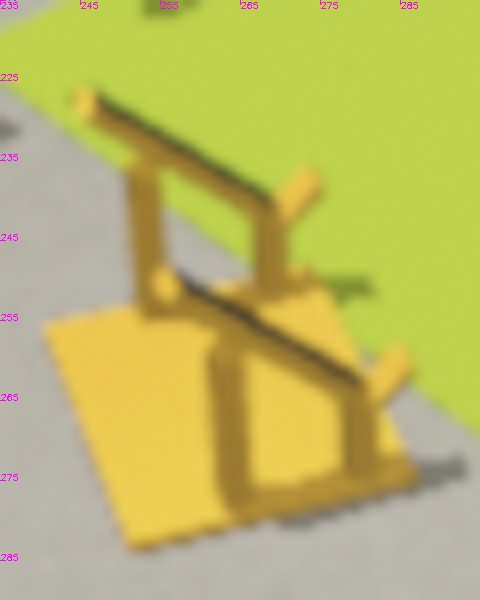

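Run:
```python
from geo import *
np.set_printoptions(precision=4,suppress=True)
s=Cam('a_scene');d=Cam('a_side')
o=.5
pts=[((369.4,231.3),(273.5,237.9)),((397.1,210.3),(284.6,259.8)),((391.5,239.4),(245.6,227.9)),((420.9,218.1),(255.6,250.6))]
T=[tri([(s,a[0]-o,a[1]-o),(d,b[0]-o,b[1]-o)]) for a,b in pts]
for t,(a,b) in zip(T,pts): print(t,s.proj(t)-a,d.proj(t)-b)
print(np.mean(T[:2],0),np.mean(T[2:],0),T[1]-T[0],T[3]-T[2])
yaw=np.degrees(np.arctan2(*(T[1]-T[0])[1::-1])),np.degrees(np.arctan2(*(T[3]-T[2])[1::-1]));print(yaw)
c=np.cos(np.pi/4)
h=np.array([np.cos(np.radians(68)),np.sin(np.radians(68)),0]);x=c*(h+[0,0,1]);z=c*(-h+[0,0,1])
# lip tip: x~-62,z~+13 ; rail top end: x=40,z=-7
print('from lips',np.mean(T[:2],0)+.062*x-.013*z,'from rails',np.mean(T[2:],0)-.04*x+.006*z)
```

```text
[0.5058 0.2402 0.0541] [-0.6032 -0.6318] [-0.6425 -0.4245]
[0.3983 0.2849 0.0568] [-0.5712 -0.5886] [-0.6061 -0.443 ]
[0.5362 0.3165 0.1145] [-0.0827 -0.0044] [ 0.0431 -0.7557]
[0.4298 0.3618 0.1138] [-0.5484 -0.5555] [-0.5681 -0.4676]
[0.4521 0.2626 0.0555] [0.483  0.3392 0.1141] [-0.1075  0.0447  0.0027] [-0.1064  0.0454 -0.0007]
(np.float64(157.433662925003), np.float64(156.9140992996677))
from lips [0.4719 0.3117 0.0901] from rails [0.4708 0.309  0.0901]
```

```bash
cat > plan.py <<'E'
from geo import *
from bench import ctrl
import json
np.set_printoptions(precision=4,suppress=True)
def now():
    o=ctrl.get_obs(); return np.array(o["eef_pos"]),q2R(o["eef_rot"]),o
def down(yawx):
    a=np.radians(yawx); x=np.array([np.cos(a),np.sin(a),0]); z=np.array([0,0,-1.]); return np.c_[x,np.cross(z,x),z]
def rows(p1,R1,n,hand,start=None):
    p,Rm=start if start else now()[:2]
    rv=R.from_matrix(Rm.T@R1).as_rotvec(); out=[];dw=(p1-p)/n
    for i in range(n):
        Ri=Rm@R.from_rotvec(rv*i/n).as_matrix()
        out.append({"translation":[round(float(v),4) for v in Ri.T@dw],"angular":[round(float(v),4) for v in rv/n],"hand":hand})
    print('deg/row',np.degrees(np.linalg.norm(rv))/n,'mm/row',1e3*np.linalg.norm(dw))
    for r in out: print(json.dumps(r)+",")
E
python3 - <<'E'
from plan import *
rows(np.array([.5,.03,.20]),down(79),14,.085)
E
```

```text
deg/row 3.838801121287044 mm/row 43.324008785922715
{"translation": [0.0332, -0.0277, 0.0022], "angular": [-0.0001, -0.0001, -0.067], "hand": 0.085},
{"translation": [0.035, -0.0255, 0.0022], "angular": [-0.0001, -0.0001, -0.067], "hand": 0.085},
{"translation": [0.0366, -0.0231, 0.0022], "angular": [-0.0001, -0.0001, -0.067], "hand": 0.085},
{"translation": [0.0381, -0.0206, 0.0022], "angular": [-0.0001, -0.0001, -0.067], "hand": 0.085},
{"translation": [0.0394, -0.018, 0.0022], "angular": [-0.0001, -0.0001, -0.067], "hand": 0.085},
{"translation": [0.0405, -0.0153, 0.0022], "angular": [-0.0001, -0.0001, -0.067], "hand": 0.085},
{"translation": [0.0414, -0.0125, 0.0022], "angular": [-0.0001, -0.0001, -0.067], "hand": 0.085},
{"translation": [0.0422, -0.0097, 0.0022], "angular": [-0.0001, -0.0001, -0.067], "hand": 0.085},
{"translation": [0.0427, -0.0069, 0.0022], "angular": [-0.0001, -0.0001, -0.067], "hand": 0.085},
{"translation": [0.0431, -0.004, 0.0022], "angular": [-0.0001, -0.0001, -0.067], "hand": 0.085},
{"translation": [0.0433, -0.0011, 0.0022], "angular": [-0.0001, -0.0001, -0.067], "hand": 0.085},
{"translation": [0.0432, 0.0018, 0.0022], "angular": [-0.0001, -0.0001, -0.067], "hand": 0.085},
{"translation": [0.043, 0.0047, 0.0022], "angular": [-0.0001, -0.0001, -0.067], "hand": 0.085},
{"translation": [0.0426, 0.0075, 0.0022], "angular": [-0.0001, -0.0001, -0.067], "hand": 0.085},
```

apply_moves(
  plan=[
    {"translation":[0.033,-0.028,0.002],"angular":[0,0,-0.067],"hand":0.085},
    {"translation":[0.035,-0.0255,0.002],"angular":[0,0,-0.067],"hand":0.085},
    {"translation":[0.0365,-0.023,0.002],"angular":[0,0,-0.067],"hand":0.085},
    {"translation":[0.038,-0.0205,0.002],"angular":[0,0,-0.067],"hand":0.085},
    {"translation":[0.0395,-0.018,0.002],"angular":[0,0,-0.067],"hand":0.085},
    {"translation":[0.0405,-0.015,0.002],"angular":[0,0,-0.067],"hand":0.085},
    {"translation":[0.0415,-0.0125,0.002],"angular":[0,0,-0.067],"hand":0.085},
    {"translation":[0.042,-0.0095,0.002],"angular":[0,0,-0.067],"hand":0.085},
    {"translation":[0.0425,-0.007,0.002],"angular":[0,0,-0.067],"hand":0.085},
    {"translation":[0.043,-0.004,0.002],"angular":[0,0,-0.067],"hand":0.085},
  ],
)

```text
time_s: 1.4
eef_pos: [0.4274, -0.1266, 0.2112]
eef_rot: [0.0, 0.849, 0.528, 0.0]
wrist_force: [0.6, -0.8, 0.4]
opening: 0.992
```

apply_moves(
  plan=[
    {"translation":[0.043,-0.001,0.002],"angular":[0,0,-0.067],"hand":0.03},
    {"translation":[0.043,0.002,0.002],"angular":[0,0,-0.067],"hand":0.03},
    {"translation":[0.043,0.0045,0.002],"angular":[0,0,-0.067],"hand":0.03},
    {"translation":[0.0425,0.0075,0.002],"angular":[0,0,-0.067],"hand":0.03},
    {"translation":[0,0,0],"angular":[0,0,0],"hand":0.03},
  ],
)

```text
time_s: 2.02
eef_pos: [0.5, 0.0308, 0.2028]
eef_rot: [-0.0, 0.77, 0.638, -0.0]
wrist_force: [-0.1, -0.7, -0.0]
opening: 0.353
```

```bash
python3 look.py b wrist | tail -12
```

```text
wrist [[290.3, 0.0, 322.4], [0.0, 290.3, 204.0], [0.0, 0.0, 1.0]] [0.51591877 0.11222234 0.34561596] [ 0.98220147 -0.16318745  0.01591663 -0.09163404] ['img', 'K', 'eye', 'orientation']
{'time_s': 2.075, 'q': array([-1.78406239e-01,  4.21216617e-02,  1.81963517e+00, -1.88062334e-04,
        1.28089904e+00,  1.11286407e-02]), 'dq': array([-0.03901676, -0.01304561,  0.0137423 , -0.00620926,  0.00189311,
       -0.0036832 ]), 'joint_efforts': array([ 1.08601782e+00, -3.60787439e+01, -3.44212532e+01,  1.67652788e-01,
       -4.61025944e-02,  3.36562924e-02]), 'eef_pos': array([0.49963407, 0.02954576, 0.20280928]), 'eef_rot': array([-3.47829597e-04,  7.70827117e-01,  6.37044162e-01, -4.11988746e-04]), 'wrist_force': array([-0.0512384 ,  0.07161361, -0.8013325 ]), 'torque': array([ 0.02939931, -0.00154904,  0.05255621]), 'opening': 0.3530458508642547}
```

View pics/b_wrist.png

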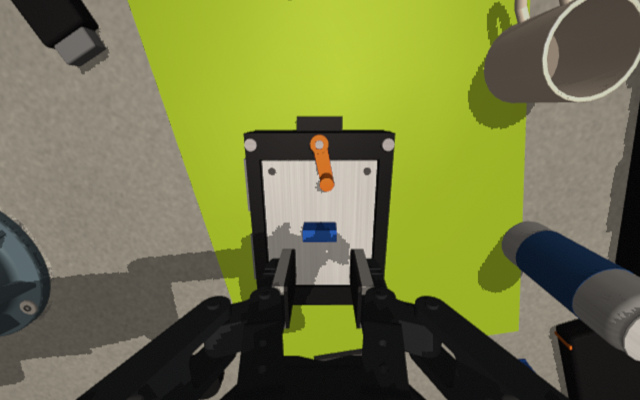

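The wrist view shows the tab pivot at (320,145), nub top at (327,184), rib at (319,231) and rim screws at (250,145) and (388,145). Next I'll turn these pixels into positions.

Run:
```python
from plan import *
c=Cam('b_wrist')
hsv=cv2.cvtColor(c.img,cv2.COLOR_RGB2HSV)
m=cv2.inRange(hsv,(5,120,100),(20,255,255)); m[:120]=0;m[220:]=0
ys,xs=np.nonzero(m[:, 280:360]);print(xs.min()+280,xs.max()+280,ys.min(),ys.max())
pv=c.plane(320,145,.054);nb=c.plane(327,184,.074);print('piv',pv,'nub',nb,np.degrees(np.arctan2(*(nb-pv)[1::-1])),np.linalg.norm((nb-pv)[:2]))
m=cv2.inRange(hsv,(105,120,40),(125,255,255)); m[:200]=0;m[260:]=0;m[:,:290]=0;m[:,350:]=0
n,l,st,ce=cv2.connectedComponentsWithStats(m);print(st[1:],ce[1:])
a,b=c.plane(250,145,.048),c.plane(388,145,.048);print('yaw',np.degrees(np.arctan2(*(b-a)[1::-1])),a,b)
```

```text
310 333 134 191
piv [0.5062 0.0755 0.054 ] nub [0.5065 0.0402 0.074 ] -89.48190740218854 0.035305822712241496
[[303 223  34  19 621]] [[319.1578 232.1143]]
yaw -10.662751224482115 [0.4363 0.0879 0.048 ] [0.5737 0.062  0.048 ]
```

Run:
```python
from plan import *
rows(np.array([.5057,.042,.10]),down(90),3,.030)
s=(np.array([.5057,.042,.10]),down(90))
rows(np.array([.5057,.042,.057]),down(90),2,.030,s)
```

```text
deg/row 3.6188794441571037 mm/row 34.579461512397394
{"translation": [0.0045, 0.0012, 0.0343], "angular": [-0.0004, 0.0, -0.0632], "hand": 0.03},
{"translation": [0.0044, 0.0015, 0.0343], "angular": [-0.0004, 0.0, -0.0632], "hand": 0.03},
{"translation": [0.0043, 0.0018, 0.0343], "angular": [-0.0004, 0.0, -0.0632], "hand": 0.03},
deg/row 0.0 mm/row 21.5
{"translation": [0.0, 0.0, 0.0215], "angular": [0.0, 0.0, 0.0], "hand": 0.03},
{"translation": [0.0, 0.0, 0.0215], "angular": [0.0, 0.0, 0.0], "hand": 0.03},
```

apply_moves(
  plan=[
    {"translation":[0.0045,0.001,0.034],"angular":[0,0,-0.063],"hand":0.03},
    {"translation":[0.0045,0.0015,0.034],"angular":[0,0,-0.063],"hand":0.03},
    {"translation":[0.0045,0.002,0.034],"angular":[0,0,-0.063],"hand":0.03},
    {"translation":[0,0,0],"angular":[0,0,0],"hand":0.03},
  ],
)

```text
time_s: 2.58
eef_pos: [0.5034, 0.0408, 0.0989]
eef_rot: [-0.002, 0.709, 0.705, -0.002]
wrist_force: [-0.4, -0.4, 0.9]
opening: 0.355
```

```bash
python3 look.py c wrist | tail -2; python3 -c "
from geo import *
crop('c_wrist',220,80,200,150,4,'c1')"
```

```text
0.00462316]), 'joint_efforts': array([ 1.38248457e-01, -3.79989374e+01, -2.82355428e+01,  1.23671148e-02,
       -4.01830464e-02, -1.03700822e-01]), 'eef_pos': array([0.50494615, 0.0405521 , 0.10072724]), 'eef_rot': array([-0.00104456,  0.70901966,  0.70518734, -0.0009202 ]), 'wrist_force': array([ 0.17723909, -0.08457354, -0.36098218]), 'torque': array([-0.03166266,  0.02725858, -0.01451914]), 'opening': 0.3509825771468583}
```

View pics/c_wrist.png

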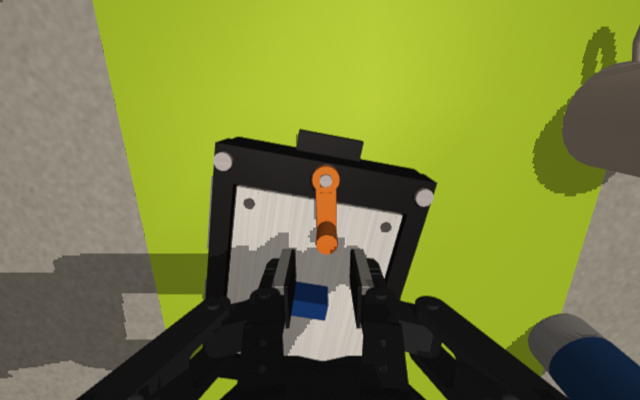

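Run:
```python
from plan import *
c=Cam('c_wrist')
print(c.plane(326,245,.074),c.plane(326,181,.054), now()[0])
```

```text
[0.5058 0.0385 0.074 ] [0.5058 0.0757 0.054 ] [0.5049 0.0406 0.1007]
```

apply_moves(
  plan=[
    {"translation":[0,0.0008,0.022],"angular":[0,0,0],"hand":0.03},
    {"translation":[0,0,0.0215],"angular":[0,0,0],"hand":0.03},
    {"translation":[0,0,0],"angular":[0,0,0],"hand":0.02},
    {"translation":[0,0,0],"angular":[0,0,0],"hand":0.02},
  ],
)

```text
time_s: 3.12
eef_pos: [0.5081, 0.0408, 0.0596]
eef_rot: [0.001, 0.708, 0.706, 0.001]
wrist_force: [0.3, -1.2, 0.0]
opening: 0.239
```

apply_moves(
  plan=[
    {"translation":[0.0005,0.006,0],"angular":[0,0,-0.165],"hand":0.02},
    {"translation":[0.0005,0.006,0],"angular":[0,0,-0.165],"hand":0.02},
    {"translation":[0.0005,0.006,0],"angular":[0,0,-0.165],"hand":0.02},
    {"translation":[0.0005,0.006,0],"angular":[0,0,-0.165],"hand":0.02},
    {"translation":[0.0005,0.006,0],"angular":[0,0,-0.165],"hand":0.02},
  ],
)

```text
time_s: 3.75
eef_pos: [0.5344, 0.0528, 0.0593]
eef_rot: [0.001, 0.363, 0.932, 0.0]
wrist_force: [-1.6, -1.0, -0.3]
opening: 0.235
```

apply_moves(
  plan=[
    {"translation":[0.0005,0.006,0],"angular":[0,0,-0.165],"hand":0.02},
    {"translation":[0.0005,0.006,0],"angular":[0,0,-0.165],"hand":0.02},
    {"translation":[0.0005,0.006,0],"angular":[0,0,-0.165],"hand":0.02},
    {"translation":[0.0005,0.006,0],"angular":[0,0,-0.165],"hand":0.02},
    {"translation":[0,0,0],"angular":[0,0,0],"hand":0.03},
  ],
)

```text
time_s: 4.38
eef_pos: [0.5443, 0.0747, 0.0593]
eef_rot: [0.001, 0.045, 0.999, -0.0]
wrist_force: [0.2, -0.3, -0.0]
opening: 0.356
```

```bash
python3 look.py d wrist | tail -1
```

```text
1.49387273e-02, -2.91246381e-01]), 'eef_pos': array([0.54420849, 0.07450793, 0.0591216 ]), 'eef_rot': array([ 1.09313599e-03,  4.60195394e-02,  9.98939940e-01, -5.05001470e-05]), 'wrist_force': array([-0.32475493,  0.18278772, -0.10241482]), 'torque': array([ 0.02496374, -0.0109869 ,  0.01545223]), 'opening': 0.35023939247938607}
```

View pics/d_wrist.png

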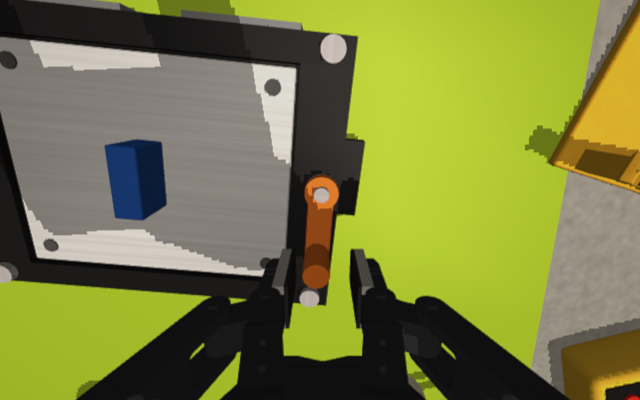

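The tab lies along the rim, with the pivot at (321,193) and the nub at (316,275). Next I go up and over the rib.

Run:
```python
from plan import *
p,Rm,o=now()
rows(np.array([.4885,-.0125,.13]),down(169.3),3,.04,(p+[0,0,.06],Rm))
```

```text
deg/row 1.8087103432538625 mm/row 34.62843272957638
{"translation": [0.0158, -0.0306, -0.0037], "angular": [0.0, 0.0007, 0.0316], "hand": 0.04},
{"translation": [0.0148, -0.0311, -0.0036], "angular": [0.0, 0.0007, 0.0316], "hand": 0.04},
{"translation": [0.0139, -0.0315, -0.0036], "angular": [0.0, 0.0007, 0.0316], "hand": 0.04},
```

apply_moves(
  plan=[
    {"translation":[0,0,-0.03],"angular":[0,0,0],"hand":0.04},
    {"translation":[0,0,-0.03],"angular":[0,0,0],"hand":0.04},
    {"translation":[0.016,-0.0305,-0.0035],"angular":[0,0,0.032],"hand":0.04},
    {"translation":[0.015,-0.031,-0.0035],"angular":[0,0,0.032],"hand":0.04},
    {"translation":[0.014,-0.0315,-0.0035],"angular":[0,0,0.032],"hand":0.04},
    {"translation":[0,0,0],"angular":[0,0,0],"hand":0.04},
  ],
)

```text
time_s: 5.18
eef_pos: [0.4871, -0.014, 0.1292]
eef_rot: [0.001, 0.095, 0.995, -0.0]
wrist_force: [-0.1, -0.0, -0.0]
opening: 0.47
```

```bash
python3 look.py e wrist scene| tail -11; python3 -c "
from geo import *
crop('e_scene',255,155,90,85,7,'e1')"
```

```text
wrist [[290.3, 0.0, 322.4], [0.0, 290.3, 204.0], [0.0, 0.0, 1.0]] [0.40525097 0.00145568 0.2718742 ] [ 0.76027269 -0.12701593 -0.10443269  0.62844746] ['img', 'K', 'eye', 'orientation']
scene [[391.4, 0.0, 317.5], [0.0, 391.4, 202.1], [0.0, 0.0, 1.0]] [1.09311207 0.39872851 1.0738323 ] [0.48793516 0.14611847 0.25625579 0.82152398] ['img', 'K', 'eye', 'orientation']
{'time_s': 5.275, 'q': array([-2.69813129e-01,  1.08264322e-01,  1.91342019e+00,  4.26592415e-04,
        1.11842784e+00, -1.65317197e+00]), 'dq': array([ 0.02012259,  0.0164711 , -0.0103903 ,  0.00072119, -0.00117273,
       -0.00910813]), 'joint_efforts': array([-6.07958492e-01, -3.67862928e+01, -3.06133497e+01, -6.04485325e-02,
        3.15680669e-02,  1.00044196e-02]), 'eef_pos': array([ 0.48794031, -0.01259444,  0.12897845]), 'eef_rot': array([7.62322298e-04, 9.36742652e-02, 9.95602605e-01, 5.92793883e-05]), 'wrist_force': array([-0.01491495, -0.65146552, -0.43582968]), 'torque': array([-0.03338248, -0.04442298,  0.03090705]), 'opening': 0.4699600936689688}
```

View pics/e_wrist.png

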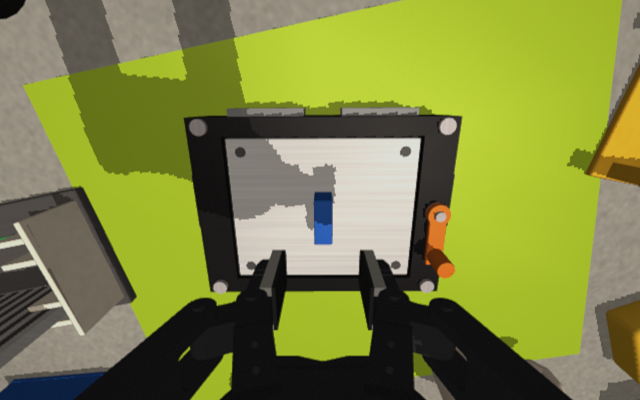

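View pics/e1.png

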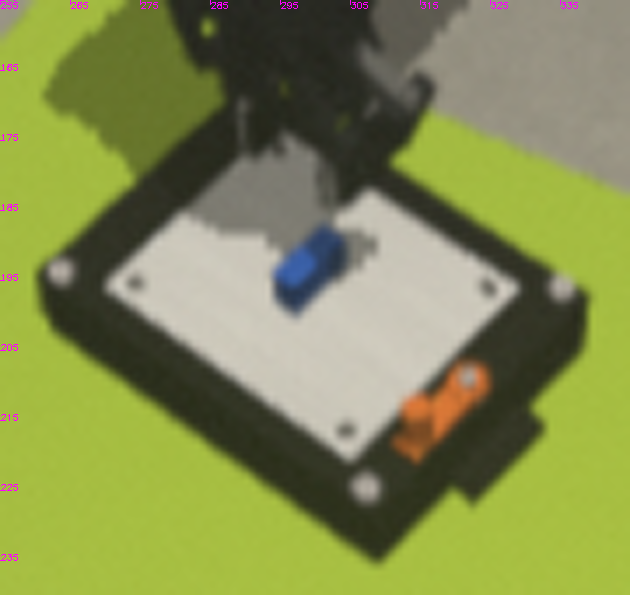

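Run:
```python
from plan import *
s=Cam('e_scene'); nb=s.plane(255+418/7-.5,155+408/7-.5,.074); print(nb); v=nb[:2]-[.5057,.078]; print('tab',np.arctan2(v[1],v[0])+np.radians(100.7),np.linalg.norm(v))
c=Cam('e_wrist'); nb=c.plane(446,271,.074);pv=c.plane(441,216,.054);v=(nb-pv)[:2];print(nb,pv,np.arctan2(v[1],v[0])+np.radians(100.7))
print('rib',c.plane(323,218,.07))
```

```text
[0.539  0.0717 0.074 ]
tab 1.5706460554280472 0.03387562964864691
[0.5445 0.0731 0.074 ] [0.5066 0.079  0.054 ] 1.6014573135095058
rib [ 0.4842 -0.0134  0.07  ]
```

apply_moves(
  plan=[
    {"translation":[0,0,0.026],"angular":[0,0,0],"hand":0.04},
    {"translation":[0,0,0.026],"angular":[0,0,0],"hand":0.04},
    {"translation":[0,0,0.027],"angular":[0,0,0],"hand":0.04},
    {"translation":[0,0,0],"angular":[0,0,0],"hand":0.0},
    {"translation":[0,0,0],"angular":[0,0,0],"hand":0.0},
    {"translation":[0,0,0],"angular":[0,0,0],"hand":0.0},
    {"translation":[0,0,0],"angular":[0,0,0],"hand":0.0},
  ],
)

```text
time_s: 6.15
eef_pos: [0.488, -0.0124, 0.0501]
eef_rot: [0.001, 0.092, 0.996, -0.0]
wrist_force: [0.7, 1.2, -2.4]
opening: 0.151
```

Run:
```python
from plan import *
print(now()[2])
```

```text
{'time_s': 6.15, 'q': array([-0.2692,  0.2429,  1.9512,  0.0001,  0.946 , -1.6552]), 'dq': array([-0.0036,  0.003 ,  0.0038, -0.0012, -0.0029, -0.0006]), 'joint_efforts': array([  0.0386, -39.935 , -27.3839,   0.0034,  -0.0069,   0.0032]), 'eef_pos': array([ 0.488 , -0.0124,  0.0501]), 'eef_rot': array([ 0.0007,  0.0923,  0.9957, -0.0001]), 'wrist_force': array([ 0.7199,  1.2225, -2.4086]), 'torque': array([ 0.0083, -0.0304, -0.002 ]), 'opening': 0.1513933950730537}
```

apply_moves(
  plan=[
    {"translation":[0,0,-0.015],"angular":[0,0,0],"hand":0.0},
    {"translation":[0,0,-0.025],"angular":[0,0,0],"hand":0.0},
    {"translation":[0,0,-0.04],"angular":[0,0,0],"hand":0.0},
    {"translation":[0,0,-0.05],"angular":[0,0,0],"hand":0.0},
    {"translation":[0,0,-0.05],"angular":[0,0,0],"hand":0.0},
    {"translation":[0,0,-0.04],"angular":[0,0,0],"hand":0.0},
    {"translation":[0,0,0],"angular":[0,0,0],"hand":0.0},
  ],
)

```text
time_s: 7.02
eef_pos: [0.4894, -0.0129, 0.2744]
eef_rot: [0.004, 0.092, 0.996, -0.001]
wrist_force: [-0.4, 0.2, -2.8]
opening: 0.148
```

```bash
python3 look.py f wrist scene| tail -8
cat > kin.py <<'E'
from plan import *
from scipy.optimize import least_squares
D=[([-1.33627,.181353,1.607758,0,1.353822,-.206298],[.245274,-.519603,.230611]),
([-.178406,.0421217,1.819635,-.0002,1.280899,.01113],[.499634,.029546,.202809]),
([-.2698131,.1082643,1.91342,.0004,1.1184278,-1.653172],[.48794,-.012594,.128978]),
([-.2692,.2429,1.9512,.0001,.9460,-1.6552],[.488,-.0124,.0501])]
p,Rm,o=now(); D.append((o["q"],p))
Rz=lambda a:R.from_euler('z',a).as_matrix(); Ry=lambda a:R.from_euler('y',a).as_matrix()
C=Rz(np.pi/2)
def fk(q,k):
    a1,h,off,L2,a3,L3,d=k
    A=Rz(q[0]); B=A@Ry(q[1]); E=A@Ry(q[1]+q[2]); 
    W=np.array([0,0,h])+A@[a1,off,0]+B@[0,0,L2]+E@[a3,0,L3]
    Rt=E@Rz(q[3])@Ry(q[4])@Rz(q[5])@C
    return W+Rt@[0,0,d],Rt
E
python3 - <<'E'
from kin import *
for q,p in D[-1:]:
    Rt=fk(q,[0]*7)[1]; print(Rt,'\n',Rm)
for d in [.15,.25,.3]:
    f=lambda k:np.concatenate([fk(q,[0,*k[:1],k[1],k[2],0,k[3],d])[0]-p for q,p in D])
    s=least_squares(f,[.2,.1,.4,.4]);print(d,s.x,abs(s.fun).max())
E
```

```text
wrist [[290.3, 0.0, 322.4], [0.0, 290.3, 204.0], [0.0, 0.0, 1.0]] [0.40641765 0.00235195 0.41640302] [ 0.75786988 -0.12968759 -0.10707561  0.6303564 ] ['img', 'K', 'eye', 'orientation']
scene [[391.4, 0.0, 317.5], [0.0, 391.4, 202.1], [0.0, 0.0, 1.0]] [1.09311207 0.39872851 1.0738323 ] [0.48793516 0.14611847 0.25625579 0.82152398] ['img', 'K', 'eye', 'orientation']
{'time_s': 7.125, 'q': array([-2.69405771e-01, -5.27077356e-02,  1.77545763e+00,  5.47986090e-06,
        1.41796391e+00, -1.65533551e+00]), 'dq': array([-0.00125175,  0.03075629,  0.03236715, -0.00058059, -0.00577254,
       -0.00121216]), 'joint_efforts': array([ 3.00019956e-02, -3.58133626e+01, -3.86673474e+01,  2.22771014e-03,
       -2.89412047e-02,  4.76847072e-04]), 'eef_pos': array([ 0.48712272, -0.01229366,  0.26969718]), 'eef_rot': array([ 4.33041340e-04,  9.23021316e-02,  9.95730949e-01, -7.46954694e-05]), 'wrist_force': array([ 0.05388922,  0.0448379 , -1.94735182]), 'torque': array([ 0.01003188, -0.00241307,  0.03143737]), 'opening': 0.14489207641701335}
[[-0.983   0.1838  0.0008]
 [ 0.1838  0.983  -0.0002]
 [-0.0009 -0.0001 -1.    ]] 
 [[-0.983   0.1838  0.0008]
 [ 0.1838  0.983  -0.0002]
 [-0.0009 -0.0001 -1.    ]]
0.15 [0.1612 0.1178 0.3347 0.4954] 0.01802564038503729
0.25 [0.2613 0.1178 0.3346 0.4954] 0.01818751954057163
0.3 [0.3114 0.1178 0.3345 0.4954] 0.018268459118338742
```

View pics/f_wrist.png

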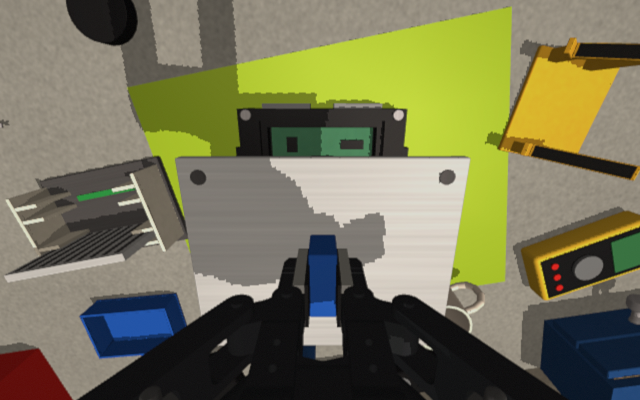

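```bash
cat >> kin.py <<'E'
d0=.2
def fit(d=d0):
    f=lambda k:np.concatenate([fk(q,[*k,d])[0]-p for q,p in D])
    return least_squares(f,[0,.3,.1,.4,0,.4])
E
python3 - <<'E'
from kin import *
s=fit(); print(s.x,abs(s.fun).max())
f=lambda k:np.concatenate([fk(q,[0,*k,d0])[0]-p for q,p in D])
s=least_squares(f,[.3,.1,.4,0,.4]);print(s.x,abs(s.fun).max())
E
```

```text
[0.0002 0.1946 0.1178 0.4372 0.0846 0.5141] 0.00017462812819862839
[0.1945 0.1178 0.4372 0.0846 0.5143] 0.00016912940124674813
```

```bash
cat >> kin.py <<'E'
LO=np.array([-2.99,-.89,.3,-1.14,0,-3.12]);HI=np.array([2.99,2.07,2.58,4.28,2.63,3.12])
K0=[0,.1945-.2,.1178,.4372,.0846,.5143]
def ik(p,Rt,q0,d):
    k=[0,K0[1]+d,*K0[2:],d]
    f=lambda q:np.r_[10*(fk(q,k)[0]-p),R.from_matrix(fk(q,k)[1].T@Rt).as_rotvec()]
    s=least_squares(f,np.clip(q0,LO+1e-3,HI-1e-3),bounds=(LO,HI)); return s.x,np.abs(s.fun).max()
rest=np.array([.4717,.3105,.090]); H=np.radians(67.6)
h=np.array([np.cos(H),np.sin(H),0]);u=np.array([0,0,1.]);xs=(h+u)/2**.5;zs=(u-h)/2**.5;ysd=np.cross(zs,xs)
def mat(z,y): return np.c_[np.cross(y,z),y,z]
E
python3 - <<'E'
from kin import *
q0=now()[2]["q"]
for d in [.2,.3]:
  for n,sg in [('A',1),('B',-1)]:
    for back in [0.,.1]:
        best=[ik(rest+(.007+back)*zs,mat(-zs,sg*ysd),q,d) for q in [q0,[.2,.5,1.5,.7,.8,-1],[.2,.5,1.5,.7,.8,1],[.2,.5,1.5,3.5,.8,1],[.2,.5,1.5,3.5,.8,-2]]]
        for b in best:
            if b[1]<1e-3: print(d,n,back,b[0])
  for n,sg in [('G+',1),('G-',-1)]:
    for back in [0.,.1]:
        for q in [[.2,.5,1.5,.7,1.5,-1],[.2,.5,1.5,-.7,1.5,2],[.2,.5,1.5,3.5,1.5,1],[.2,.5,1.5,3.5,1.5,-2]]:
            b=ik(rest+(.029+back)*xs,mat(-xs,sg*zs),q,d)
            if b[1]<1e-3: print(d,n,back,b[0])
E
```

```text
0.2 A 0.0 [0.1345 0.1986 2.0453 1.0738 0.7697 2.9046]
0.2 A 0.0 [0.1345 0.1986 2.0453 1.0738 0.7697 2.9046]
0.2 A 0.1 [-0.0206 -0.0494  2.1282  0.9283  0.9673  2.9949]
0.2 B 0.0 [ 0.1345  0.1986  2.0453  1.0738  0.7697 -0.237 ]
0.2 B 0.0 [ 0.1345  0.1986  2.0453  1.0738  0.7697 -0.237 ]
0.2 B 0.0 [ 0.1345  0.1986  2.0453  1.0738  0.7697 -0.237 ]
0.2 B 0.0 [ 0.1345  0.1986  2.0453  1.0738  0.7697 -0.237 ]
0.2 B 0.1 [-0.0206 -0.0494  2.1282  0.9283  0.9673 -0.1467]
0.2 B 0.1 [-0.0206 -0.0494  2.1282  0.9283  0.9673 -0.1467]
0.2 B 0.1 [-0.0206 -0.0494  2.1282  0.9283  0.9673 -0.1467]
0.2 G+ 0.0 [ 0.5439  0.6449  1.3574 -0.4452  1.7936  2.5554]
0.2 G+ 0.1 [ 0.5995  0.6975  1.1186 -0.4372  1.9844  2.5217]
0.2 G- 0.0 [ 0.5439  0.6449  1.3574 -0.4452  1.7936 -0.5862]
0.2 G- 0.0 [ 0.5439  0.6449  1.3574 -0.4452  1.7936 -0.5862]
0.2 G- 0.1 [ 0.5995  0.6975  1.1186 -0.4372  1.9844 -0.6199]
0.2 G- 0.1 [ 0.5995  0.6975  1.1186 -0.4372  1.9844 -0.6199]
0.3 A 0.0 [-0.0206  0.1733  2.1653  1.1055  0.8295  2.7123]
0.3 A 0.0 [-0.0206  0.1733  2.1653  1.1055  0.8295  2.7123]
0.3 A 0.1 [-0.2068 -0.0894  2.239   0.9276  1.0527  2.8154]
0.3 B 0.0 [-0.0206  0.1733  2.1653  1.1055  0.8295 -0.4293]
0.3 B 0.0 [-0.0206  0.1733  2.1653  1.1055  0.8295 -0.4293]
0.3 B 0.0 [-0.0206  0.1733  2.1653  1.1055  0.8295 -0.4293]
0.3 B 0.1 [-0.2068 -0.0894  2.239   0.9276  1.0527 -0.3262]
0.3 B 0.1 [-0.2068 -0.0894  2.239   0.9276  1.0527 -0.3262]
0.3 B 0.1 [-0.2068 -0.0894  2.239   0.9276  1.0527 -0.3262]
0.3 G+ 0.0 [ 0.5995  0.8074  1.1542 -0.4154  1.8519  2.5857]
0.3 G+ 0.1 [ 0.6466  0.8765  0.8858 -0.4176  2.0525  2.5435]
0.3 G- 0.0 [ 0.5995  0.8074  1.1542 -0.4154  1.8519 -0.5559]
0.3 G- 0.0 [ 0.5995  0.8074  1.1542 -0.4154  1.8519 -0.5559]
0.3 G- 0.1 [ 0.6466  0.8765  0.8858 -0.4176  2.0525 -0.5981]
0.3 G- 0.1 [ 0.6466  0.8765  0.8858 -0.4176  2.0525 -0.5981]
```

Run:
```python
from kin import *
rows(np.array([.43,.13,.29]),down(67.6),10,0)
rows(rest+.107*zs+.01*xs,mat(-zs,-ysd),5,0,(np.array([.43,.13,.29]),down(67.6)))
```

```text
deg/row 10.180788608346722 mm/row 15.466963000180044
{"translation": [0.0082, 0.0129, -0.002], "angular": [0.0001, 0.0001, 0.1777], "hand": 0},
{"translation": [0.0104, 0.0113, -0.002], "angular": [0.0001, 0.0001, 0.1777], "hand": 0},
{"translation": [0.0122, 0.0093, -0.002], "angular": [0.0001, 0.0001, 0.1777], "hand": 0},
{"translation": [0.0137, 0.007, -0.002], "angular": [0.0001, 0.0001, 0.1777], "hand": 0},
{"translation": [0.0147, 0.0044, -0.002], "angular": [0.0001, 0.0001, 0.1777], "hand": 0},
{"translation": [0.0152, 0.0018, -0.002], "angular": [0.0001, 0.0001, 0.1777], "hand": 0},
{"translation": [0.0153, -0.0009, -0.002], "angular": [0.0001, 0.0001, 0.1777], "hand": 0},
{"translation": [0.0149, -0.0036, -0.002], "angular": [0.0001, 0.0001, 0.1777], "hand": 0},
{"translation": [0.014, -0.0062, -0.002], "angular": [0.0001, 0.0001, 0.1777], "hand": 0},
{"translation": [0.0127, -0.0086, -0.002], "angular": [0.0001, 0.0001, 0.1777], "hand": 0},
deg/row 9.0 mm/row 33.28857163699525
{"translation": [0.0228, -0.006, 0.0235], "angular": [0.0, 0.1571, -0.0], "hand": 0},
{"translation": [0.0189, -0.006, 0.0267], "angular": [0.0, 0.1571, -0.0], "hand": 0},
{"translation": [0.0145, -0.006, 0.0294], "angular": [0.0, 0.1571, -0.0], "hand": 0},
{"translation": [0.0097, -0.006, 0.0313], "angular": [0.0, 0.1571, -0.0], "hand": 0},
{"translation": [0.0047, -0.006, 0.0324], "angular": [0.0, 0.1571, -0.0], "hand": 0},
```

apply_moves(
  plan=[
    {"translation":[0.008,0.013,-0.002],"angular":[0,0,0.1777],"hand":0},
    {"translation":[0.0105,0.0115,-0.002],"angular":[0,0,0.1777],"hand":0},
    {"translation":[0.012,0.0095,-0.002],"angular":[0,0,0.1777],"hand":0},
    {"translation":[0.0135,0.007,-0.002],"angular":[0,0,0.1777],"hand":0},
    {"translation":[0.0145,0.0045,-0.002],"angular":[0,0,0.1777],"hand":0},
    {"translation":[0.015,0.002,-0.002],"angular":[0,0,0.1777],"hand":0},
    {"translation":[0.0155,-0.001,-0.002],"angular":[0,0,0.1777],"hand":0},
    {"translation":[0.015,-0.0035,-0.002],"angular":[0,0,0.1777],"hand":0},
    {"translation":[0.014,-0.006,-0.002],"angular":[0,0,0.1777],"hand":0},
    {"translation":[0.0125,-0.0085,-0.002],"angular":[0,0,0.1777],"hand":0},
  ],
)

```text
time_s: 8.38
eef_pos: [0.4303, 0.1305, 0.2873]
eef_rot: [-0.001, 0.833, 0.554, -0.002]
wrist_force: [-0.5, 0.5, -1.8]
opening: 0.15
```

apply_moves(
  plan=[
    {"translation":[0.012,-0.003,0.012],"angular":[0,0.08,0],"hand":0},
    {"translation":[0.011,-0.003,0.0125],"angular":[0,0.08,0],"hand":0},
    {"translation":[0.01,-0.003,0.013],"angular":[0,0.08,0],"hand":0},
    {"translation":[0.009,-0.003,0.0135],"angular":[0,0.08,0],"hand":0},
    {"translation":[0.008,-0.003,0.014],"angular":[0,0.08,0],"hand":0},
    {"translation":[0,0,0],"angular":[0,0,0],"hand":0},
  ],
)

```text
time_s: 9.12
eef_pos: [0.4383, 0.1908, 0.2297]
eef_rot: [-0.112, 0.815, 0.544, 0.162]
wrist_force: [-0.2, -0.2, -1.9]
opening: 0.148
```

Run:
```python
from kin import *
p,Rm,o=now();print(p,o["q"],o["wrist_force"],o["opening"])
D.append((o["q"],p))
f=lambda k:np.concatenate([fk(q,[0,*k])[0]-p for q,p in D])
s=least_squares(f,[.3,.1,.4,0,.4,.2]);print(s.x,abs(s.fun).max())
print(Rm[:,2],xs)
rows(rest+.107*zs+.01*xs,mat(-zs,-ysd),5,0)
```

```text
[0.4383 0.1908 0.2297] [-0.1077 -0.2102  2.0479  0.4084  1.2209  0.16  ] [-0.2356 -0.2199 -1.9002] 0.1484577222960704
[0.3134 0.1178 0.4382 0.0855 0.5145 0.3189] 8.408611137010469e-06
[ 0.1428  0.3598 -0.9221] [0.2695 0.6538 0.7071]
deg/row 4.446550238363583 mm/row 16.091550966185583
{"translation": [0.0057, -0.0029, 0.0148], "angular": [-0.0009, 0.0776, -0.0009], "hand": 0},
{"translation": [0.0045, -0.0029, 0.0152], "angular": [-0.0009, 0.0776, -0.0009], "hand": 0},
{"translation": [0.0033, -0.0029, 0.0155], "angular": [-0.0009, 0.0776, -0.0009], "hand": 0},
{"translation": [0.0021, -0.0029, 0.0157], "angular": [-0.0009, 0.0776, -0.0009], "hand": 0},
{"translation": [0.0009, -0.0029, 0.0158], "angular": [-0.0009, 0.0776, -0.0009], "hand": 0},
```

apply_moves(
  plan=[
    {"translation":[0.0055,-0.003,0.015],"angular":[-0.001,0.0776,-0.001],"hand":0},
    {"translation":[0.0045,-0.003,0.015],"angular":[-0.001,0.0776,-0.001],"hand":0},
    {"translation":[0.0035,-0.003,0.0155],"angular":[-0.001,0.0776,-0.001],"hand":0},
    {"translation":[0.002,-0.003,0.0155],"angular":[-0.001,0.0776,-0.001],"hand":0},
    {"translation":[0.001,-0.003,0.016],"angular":[-0.001,0.0776,-0.001],"hand":0},
    {"translation":[0,0,0],"angular":[0,0,0],"hand":0},
  ],
)

```text
time_s: 9.88
eef_pos: [0.4461, 0.2476, 0.1737]
eef_rot: [-0.212, 0.767, 0.515, 0.318]
wrist_force: [-0.3, 0.4, -1.9]
opening: 0.149
```

```bash
python3 look.py g side scene wrist| tail -2 >/dev/null;  python3 - <<'E'
from kin import *
p,Rm,o=now();print(p,o["q"],o["time_s"])
S=np.c_[xs,ysd,zs];print(S.T@(p-rest),S.T@Rm)
for n in ['scene','side']:
    c=Cam('g_'+n)
crop('g_side',200,160,120,130,5,'g1')
crop('g_scene',340,170,100,100,6,'g2')
E
```

```text
[0.4484 0.2473 0.1764] [-0.2224 -0.1034  2.2391  0.92    1.0678 -0.3308] 10.025
[ 0.0135 -0.0025  0.1087] [[ 1.      0.0069  0.0011]
 [ 0.0069 -1.     -0.0043]
 [ 0.001   0.0043 -1.    ]]
```

View pics/g_wrist.png

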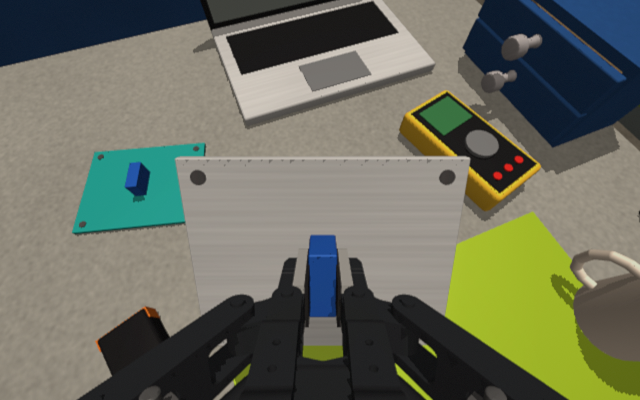

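View pics/g1.png

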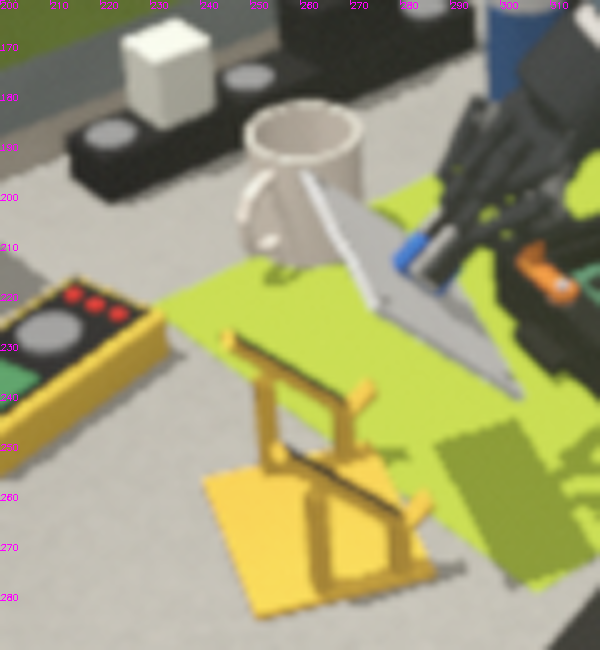

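View pics/g2.png

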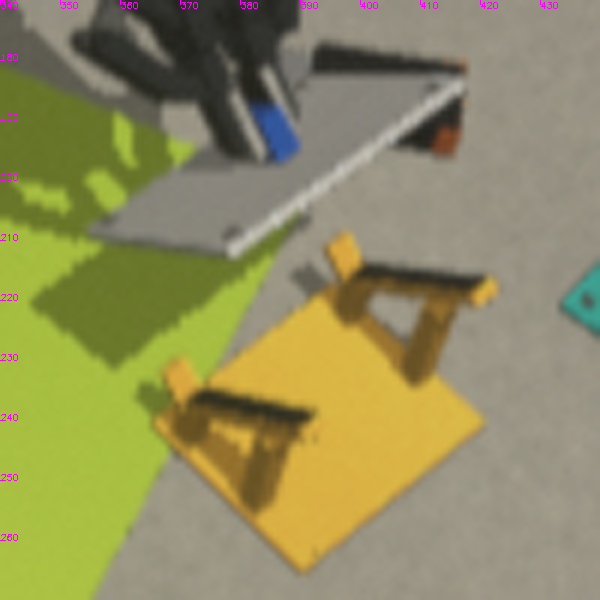

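apply_moves(
  plan=[
    {"translation":[-0.0015,-0.0005,0.02],"angular":[0,0,0],"hand":0},
    {"translation":[-0.0015,-0.0005,0.02],"angular":[0,0,0],"hand":0},
    {"translation":[-0.0015,-0.0005,0.02],"angular":[0,0,0],"hand":0},
    {"translation":[-0.0015,-0.0005,0.02],"angular":[0,0,0],"hand":0},
    {"translation":[-0.0015,-0.0005,0.014],"angular":[0,0,0],"hand":0},
    {"translation":[0,0,0],"angular":[0,0,0],"hand":0},
  ],
)

```text
time_s: 10.78
eef_pos: [0.4694, 0.3057, 0.1043]
eef_rot: [-0.211, 0.766, 0.516, 0.32]
wrist_force: [-0.9, -0.1, -2.0]
opening: 0.146
```

```bash
python3 look.py h side scene | tail -2 >/dev/null;  python3 - <<'E'
from kin import *
p,Rm,o=now();print(p,o["wrist_force"],o["time_s"])
S=np.c_[xs,ysd,zs];print(S.T@(p-rest),S.T@Rm)
crop('h_side',215,190,100,100,6,'h1')
crop('h_scene',350,180,80,90,7,'h2')
E
```

```text
[0.4698 0.3051 0.1049] [-0.2886 -0.1041 -2.0987] 10.875
[ 0.0065 -0.0003  0.0146] [[ 1.      0.0072  0.0028]
 [ 0.0072 -1.     -0.0043]
 [ 0.0027  0.0044 -1.    ]]
```

View pics/h1.png

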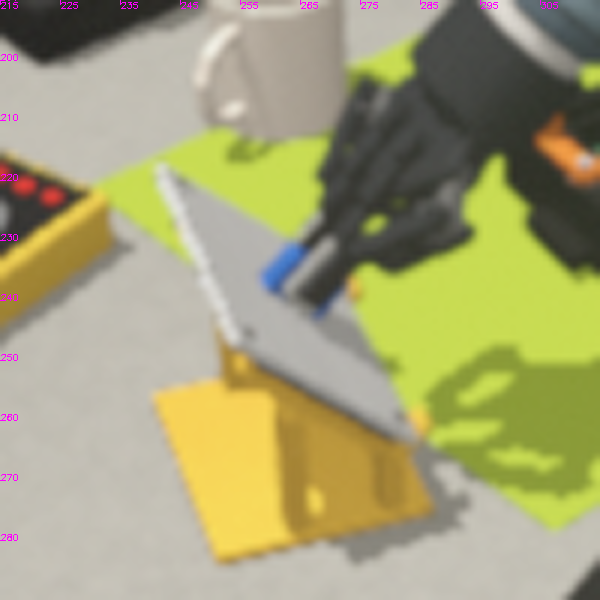

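View pics/h2.png

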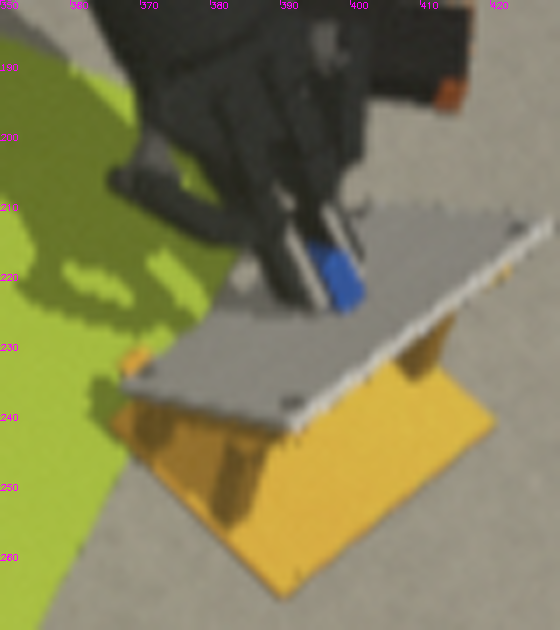

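apply_moves(
  plan=[
    {"translation":[-0.001,0,0.003],"angular":[0,0,0],"hand":0},
    {"translation":[-0.001,0,0.003],"angular":[0,0,0],"hand":0},
    {"translation":[-0.001,0,0.001],"angular":[0,0,0],"hand":0},
    {"translation":[0,0,0],"angular":[0,0,0],"hand":0},
  ],
)

```text
time_s: 11.38
eef_pos: [0.4702, 0.3076, 0.0968]
eef_rot: [-0.211, 0.766, 0.515, 0.32]
wrist_force: [0.1, -0.1, -1.2]
opening: 0.147
```

```bash
python3 - <<'E'
from kin import *
p,Rm,o=now();print(p,o["wrist_force"],o["time_s"])
S=np.c_[xs,ysd,zs];print(S.T@(p-rest),S.T@o["wrist_force"])
E
```

```text
[0.4702 0.3076 0.0968] [ 0.1272 -0.1259 -1.2213] 11.375
[0.0025 0.0003 0.0071] [-0.9116 -0.1656 -0.8156]
```

apply_moves(
  plan=[
    {"translation":[-0.001,0,0.001],"angular":[0,0,0],"hand":0},
    {"translation":[-0.001,0,0],"angular":[0,0,0],"hand":0},
    {"translation":[0,0,0],"angular":[0,0,0],"hand":0},
  ],
)

```text
time_s: 11.75
eef_pos: [0.4705, 0.3075, 0.0957]
eef_rot: [-0.212, 0.766, 0.515, 0.321]
wrist_force: [-0.0, 1.0, 5.9]
opening: 0.148
```

```bash
python3 - <<'E'
from kin import *
p,Rm,o=now();print(p,o["wrist_force"],o["time_s"])
S=np.c_[xs,ysd,zs];print(S.T@(p-rest),S.T@o["wrist_force"])
E
```

```text
[0.4705 0.3075 0.0957] [-0.0338  1.0269  5.9008] 11.75
[ 0.0017 -0.0001  0.0063] [4.8347 0.4226 3.5103]
```

apply_moves(
  plan=[
    {"translation":[0,0,0],"angular":[0,0,0],"hand":0.04},
    {"translation":[0,0,0],"angular":[0,0,0],"hand":0.04},
    {"translation":[0,0,0],"angular":[0,0,0],"hand":0.04},
    {"translation":[0,0,-0.02],"angular":[0,0,0],"hand":0.04},
    {"translation":[0,0,-0.03],"angular":[0,0,0],"hand":0.04},
    {"translation":[0,0,-0.04],"angular":[0,0,0],"hand":0.04},
  ],
)

```text
time_s: 12.5
eef_pos: [0.4446, 0.2479, 0.1583]
eef_rot: [-0.212, 0.766, 0.515, 0.32]
wrist_force: [0.5, 0.1, 0.2]
opening: 0.465
```

```bash
python3 look.py i side scene wrist| tail -2 >/dev/null;  python3 - <<'E'
from kin import *
p,Rm,o=now();print(p,o["q"],o["time_s"])
crop('i_side',215,190,100,100,6,'i1')
crop('i_scene',350,180,80,90,7,'i2')
E
```

```text
[0.4467 0.2472 0.1595] [-0.2246 -0.0706  2.2552  0.9456  1.0374 -0.379 ] 12.65
```

View pics/i1.png

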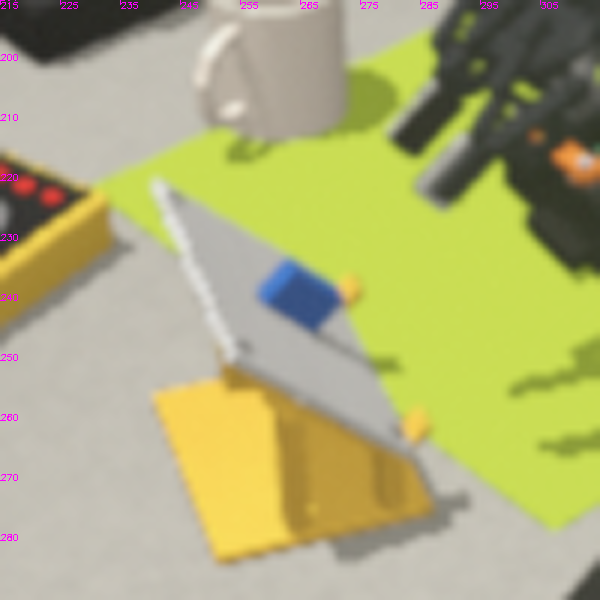

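View pics/i2.png

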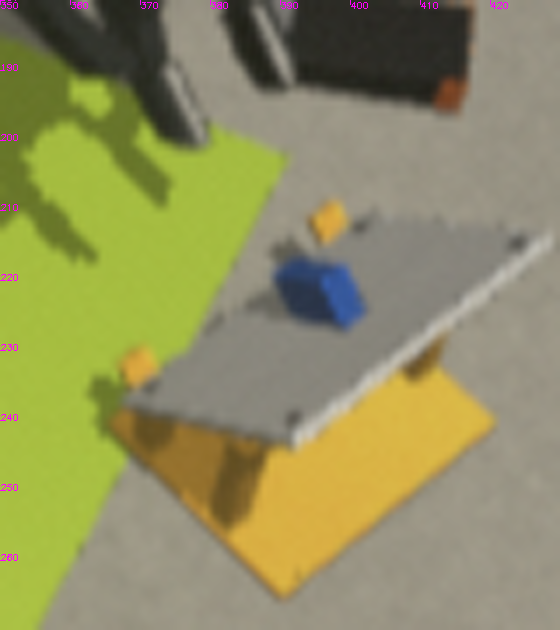

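View pics/i_wrist.png

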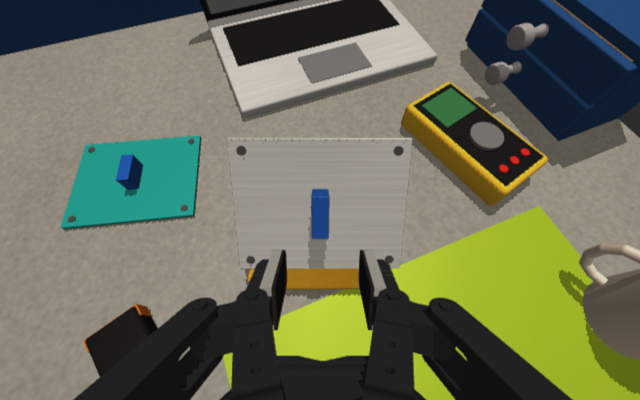

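Run:
```python
from kin import *
s=Cam('i_scene');d=Cam('i_side');S=np.c_[xs,ysd,zs]
T=[tri([(s,a[0]-.5,a[1]-.5),(d,b[0]-.5,b[1]-.5)]) for a,b in [((391.5,242.6),(241.3,220.8)),((428.7,214.3),(253.3,249.4))]]
for t in T: print(t,S.T@(t-rest),s.proj(t),d.proj(t))
w=Cam('i_wrist')
# wrist rays onto plate upper face z=+3
def onp(u,v,z): 
    r=w.ray(u,v); t=((rest+z*zs-w.e)@zs)/(r@zs); return S.T@(w.e+t*r-rest)
for px in [(229,139),(410,139),(239,268),(405,265)]: print(onp(*px,.003))
print('rib top',onp(320,190,.027),onp(320,238,.027))
# IK for regrasp
q0=[.6,.8,1.15,-.42,1.85,-.56]
for b in [0.03,.1,.2]: print(ik(rest+(.029+b)*xs,mat(-xs,-zs),q0,.319))
```

```text
[0.5543 0.3199 0.1315] [ 0.0578 -0.0727  0.001 ] [390.9281 242.0145] [240.7081 220.3423]
[0.4193 0.3769 0.1319] [0.0589 0.0737 0.0003] [428.0006 213.5745] [252.5195 249.0315]
[0.0581 0.0732 0.003 ]
[ 0.0592 -0.0728  0.003 ]
[-0.0604  0.0751  0.003 ]
[-0.0566 -0.0803  0.003 ]
rib top [ 0.0228 -0.0002  0.027 ] [-0.0177 -0.0005  0.027 ]
(array([ 0.6235,  0.8556,  1.037 , -0.4093,  1.9241, -0.5633]), np.float64(8.407348084703227e-15))
(array([ 0.6548,  0.9132,  0.8349, -0.4153,  2.0687, -0.5963]), np.float64(2.960865997322559e-10))
(array([ 0.6941,  1.0748,  0.4176, -0.4662,  2.3169, -0.6864]), np.float64(1.0762560321474443e-10))
```

Run:
```python
from kin import *
P1=np.array([.44,.20,.29]);P2=np.array([.52,.41,.31]);P3=rest+.149*xs;G=mat(-xs,-zs)
q=now()[2]["q"]
p,Rm,o=now()
for a,b,n in [((p,Rm),(P1,down(67.6)),5),((P1,down(67.6)),(P2,down(157.6)),9),((P2,down(157.6)),(P3,G),5)]:
    rows(b[0],b[1],n,.04,a)
    rv=R.from_matrix(a[1].T@b[1]).as_rotvec()
    for i in range(n+1):
        q2,e=ik(a[0]+(b[0]-a[0])*i/n,a[1]@R.from_rotvec(rv*i/n).as_matrix(),q,.319); print(q2.round(2),e<1e-4,'max dq*8',abs(q2-q).max()*8); q=q2
```

```text
deg/row 9.036566621849522 mm/row 27.783392252187294
{"translation": [0.012, 0.0026, -0.0249], "angular": [0.0021, -0.1577, 0.0007], "hand": 0.04},
{"translation": [0.0079, 0.0026, -0.0265], "angular": [0.0021, -0.1577, 0.0007], "hand": 0.04},
{"translation": [0.0037, 0.0025, -0.0274], "angular": [0.0021, -0.1577, 0.0007], "hand": 0.04},
{"translation": [-0.0007, 0.0025, -0.0277], "angular": [0.0021, -0.1577, 0.0007], "hand": 0.04},
{"translation": [-0.005, 0.0024, -0.0272], "angular": [0.0021, -0.1577, 0.0007], "hand": 0.04},
[-0.22 -0.07  2.26  0.95  1.04 -0.38] True max dq*8 0.011386974056161847
[-0.15 -0.15  2.18  0.71  1.06 -0.1 ] True max dq*8 2.221766082520058
[-0.06 -0.18  2.08  0.5   1.12  0.13] True max dq*8 1.8873167363148768
[ 0.02 -0.17  1.98  0.31  1.21  0.32] True max dq*8 1.528771340824874
[ 0.11 -0.13  1.87  0.14  1.33  0.47] True max dq*8 1.3146449123627215
[ 0.18 -0.08  1.76 -0.    1.46  0.57] True max dq*8 1.1329764473920894
deg/row 9.999999999999998 mm/row 25.067809272618838
{"translation": [0.025, -0.0007, -0.0022], "angular": [0.0, 0.0, -0.1745], "hand": 0.04},

[... 1591 characters left out ...]
.0], "hand": 0.04},
{"translation": [0.0013, 0.0061, 0.0221], "angular": [0.1571, -0.0, -0.0], "hand": 0.04},
{"translation": [0.0013, 0.0095, 0.0209], "angular": [0.1571, -0.0, -0.0], "hand": 0.04},
{"translation": [0.0013, 0.0127, 0.0191], "angular": [0.1571, -0.0, -0.0], "hand": 0.04},
[ 0.49  0.33  1.27  0.    1.54 -0.69] True max dq*8 0.0
[ 0.54  0.44  1.18 -0.09  1.65 -0.65] True max dq*8 0.8844865368971777
[ 0.58  0.55  1.08 -0.18  1.76 -0.62] True max dq*8 0.9352255949141646
[ 0.61  0.68  0.98 -0.26  1.88 -0.6 ] True max dq*8 0.9800880712654036
[ 0.64  0.8   0.88 -0.34  2.   -0.6 ] True max dq*8 1.0212256537927882
[ 0.66  0.94  0.77 -0.42  2.11 -0.61] True max dq*8 1.0612375090176123
```

apply_moves(
  plan=[
    {"translation":[0.012,0.0025,-0.025],"angular":[0.002,-0.155,0],"hand":0.04},
    {"translation":[0.008,0.0025,-0.0265],"angular":[0.002,-0.158,0],"hand":0.04},
    {"translation":[0.0035,0.0025,-0.0275],"angular":[0.002,-0.158,0],"hand":0.04},
    {"translation":[-0.0005,0.0025,-0.0275],"angular":[0.002,-0.158,0],"hand":0.04},
    {"translation":[-0.005,0.0025,-0.027],"angular":[0.002,-0.159,0],"hand":0.04},
    {"translation":[0.025,-0.0005,-0.002],"angular":[0,0,-0.1745],"hand":0.04},
    {"translation":[0.0245,0.0035,-0.002],"angular":[0,0,-0.1745],"hand":0.04},
    {"translation":[0.0235,0.008,-0.002],"angular":[0,0,-0.1745],"hand":0.04},
    {"translation":[0.022,0.012,-0.002],"angular":[0,0,-0.1745],"hand":0.04},
    {"translation":[0.0195,0.0155,-0.002],"angular":[0,0,-0.1745],"hand":0.04},
  ],
)

```text
time_s: 13.9
eef_pos: [0.4829, 0.3194, 0.2964]
eef_rot: [-0.002, 0.513, 0.859, -0.001]
wrist_force: [-0.1, 0.4, 0.4]
opening: 0.471
```

apply_moves(
  plan=[
    {"translation":[0.0165,0.0185,-0.002],"angular":[0,0,-0.1745],"hand":0.04},
    {"translation":[0.013,0.0215,-0.002],"angular":[0,0,-0.1745],"hand":0.04},
    {"translation":[0.009,0.023,-0.002],"angular":[0,0,-0.1745],"hand":0.04},
    {"translation":[0.005,0.0245,-0.002],"angular":[0,0,-0.1745],"hand":0.04},
    {"translation":[0.0015,-0.001,0.01],"angular":[0.157,0,0],"hand":0.04},
    {"translation":[0.0015,0.0025,0.01],"angular":[0.157,0,0],"hand":0.04},
    {"translation":[0.0015,0.006,0.01],"angular":[0.157,0,0],"hand":0.04},
    {"translation":[0.0015,0.0095,0.01],"angular":[0.157,0,0],"hand":0.04},
    {"translation":[0.0015,0.0125,0.01],"angular":[0.157,0,0],"hand":0.04},
    {"translation":[0,0,0],"angular":[0,0,0],"hand":0.04},
  ],
)

```text
time_s: 15.15
eef_pos: [0.5124, 0.4241, 0.2324]
eef_rot: [-0.08, 0.172, 0.905, -0.382]
wrist_force: [-0.6, 0.2, -2.3]
opening: 0.47
```

```bash
python3 look.py j side wrist scene| tail -2 >/dev/null;  python3 - <<'E'
from kin import *
p,Rm,o=now();print(p,o["q"],o["time_s"])
S=np.c_[xs,ysd,zs];print(S.T@(p-rest),S.T@Rm)
crop('j_side',190,130,130,150,4,'j1')
rows(rest+.085*xs+.0005*zs,mat(-xs,-zs),4,.04)
E
```

```text
[0.5155 0.4238 0.2474] [ 0.6754  0.9317  0.6692 -0.44    2.206  -0.6512] 15.3
[0.1971 0.0027 0.0254] [[-0.0029  0.0042 -1.    ]
 [ 1.      0.0048 -0.0029]
 [ 0.0047 -1.     -0.0042]]
deg/row 0.09991447228252384 mm/row 28.721450218159326
{"translation": [-0.0006, 0.0061, 0.0281], "angular": [0.001, 0.0007, 0.0012], "hand": 0.04},
{"translation": [-0.0006, 0.0061, 0.0281], "angular": [0.001, 0.0007, 0.0012], "hand": 0.04},
{"translation": [-0.0006, 0.0062, 0.028], "angular": [0.001, 0.0007, 0.0012], "hand": 0.04},
{"translation": [-0.0007, 0.0062, 0.028], "angular": [0.001, 0.0007, 0.0012], "hand": 0.04},
```

View pics/j1.png

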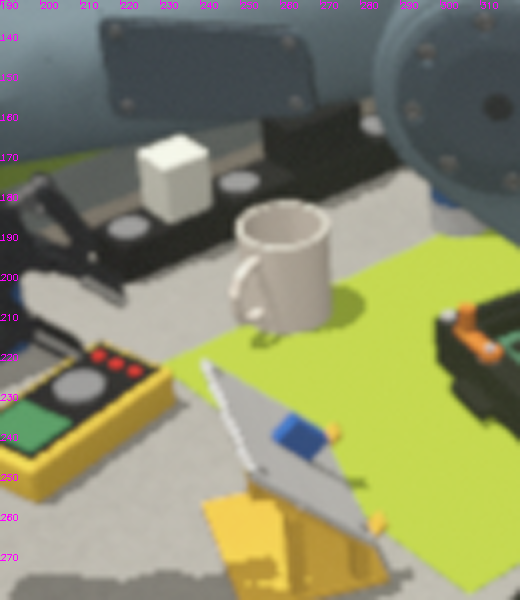

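View pics/j_wrist.png

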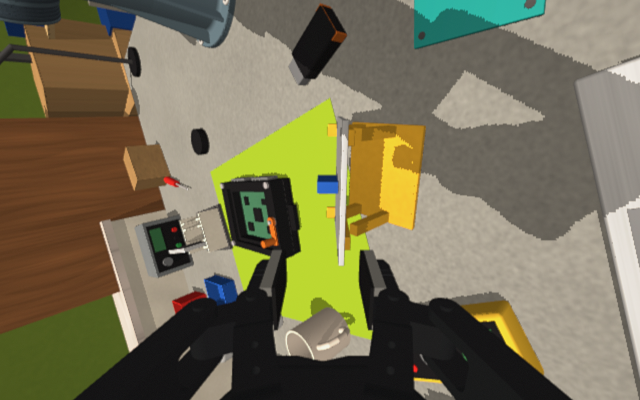

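apply_moves(
  plan=[
    {"translation":[-0.0005,0.006,0.028],"angular":[0.001,0.001,0.001],"hand":0.04},
    {"translation":[-0.0005,0.006,0.028],"angular":[0.001,0.001,0.001],"hand":0.04},
    {"translation":[-0.0005,0.006,0.028],"angular":[0.001,0.001,0.001],"hand":0.04},
    {"translation":[-0.001,0.006,0.028],"angular":[0.001,0.001,0.001],"hand":0.04},
    {"translation":[0,0,0],"angular":[0,0,0],"hand":0.04},
  ],
)

```text
time_s: 15.92
eef_pos: [0.4942, 0.3639, 0.1533]
eef_rot: [-0.075, 0.181, 0.906, -0.375]
wrist_force: [1.0, 0.2, 1.6]
opening: 0.466
```

```bash
python3 look.py k side wrist| tail -2 >/dev/null;  python3 - <<'E'
from kin import *
p,Rm,o=now();print(p,o["q"],o["time_s"])
S=np.c_[xs,ysd,zs];print(S.T@(p-rest),S.T@Rm)
crop('k_side',210,190,100,100,6,'k1')
E
```

```text
[0.4952 0.3655 0.1544] [ 0.634   0.865   0.9705 -0.4099  1.9784 -0.5751] 16.025
[ 0.0878 -0.0008  0.0033] [[ 0.0003  0.0026 -1.    ]
 [ 1.     -0.0021  0.0003]
 [-0.0021 -1.     -0.0026]]
```

View pics/k1.png

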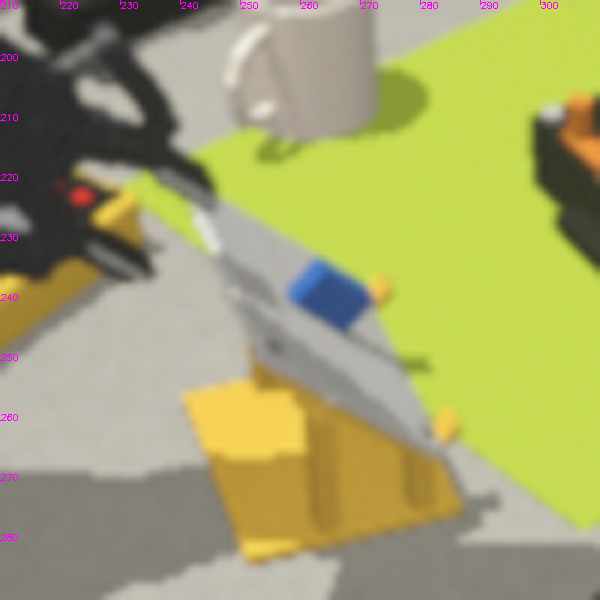

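View pics/k_wrist.png

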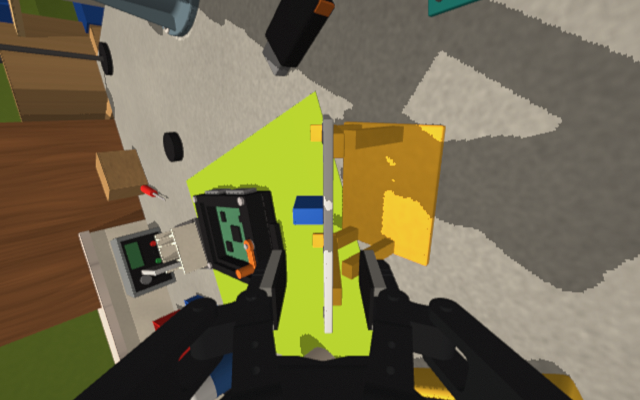

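apply_moves(
  plan=[
    {"translation":[0.0003,0.001,0.019],"angular":[0,0,0],"hand":0.04},
    {"translation":[0.0003,0.001,0.019],"angular":[0,0,0],"hand":0.04},
    {"translation":[0.0002,0.001,0.018],"angular":[0,0,0],"hand":0.04},
    {"translation":[0,0,0],"angular":[0,0,0],"hand":0.04},
  ],
)

```text
time_s: 16.52
eef_pos: [0.4791, 0.3307, 0.1101]
eef_rot: [-0.075, 0.18, 0.906, -0.376]
wrist_force: [0.6, -0.0, 0.6]
opening: 0.473
```

```bash
python3 look.py l side wrist| tail -2 >/dev/null;  python3 - <<'E'
from kin import *
p,Rm,o=now();print(p,o["wrist_force"],o["time_s"])
S=np.c_[xs,ysd,zs];print(S.T@(p-rest))
E
```

```text
[0.4798 0.3315 0.1107] [0.1925 0.054  0.1785] 16.625
[ 0.0305  0.0005 -0.0013]
```

View pics/l_wrist.png

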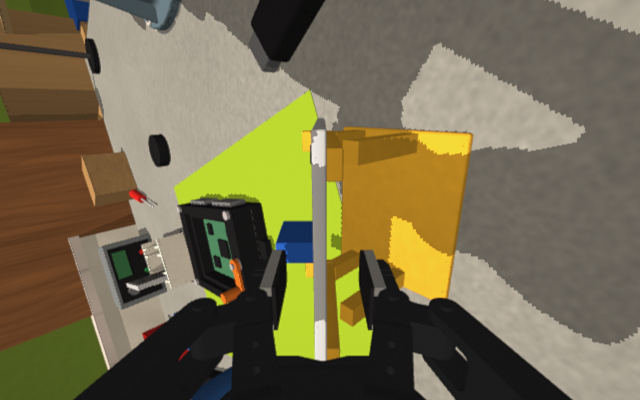

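apply_moves(
  plan=[
    {"translation":[0,0,0],"angular":[0,0,0],"hand":0},
    {"translation":[0,0,0],"angular":[0,0,0],"hand":0},
    {"translation":[0,0,0],"angular":[0,0,0],"hand":0},
    {"translation":[0,0,0],"angular":[0,0,0],"hand":0},
    {"translation":[0,0,0],"angular":[0,0,0],"hand":0},
  ],
)

```text
time_s: 17.25
eef_pos: [0.4788, 0.33, 0.1107]
eef_rot: [-0.076, 0.18, 0.905, -0.378]
wrist_force: [-1.2, -3.3, 8.3]
opening: 0.06
```

Run:
```python
from kin import *
p,Rm,o=now();print(p,o["wrist_force"],o["opening"])
S=np.c_[xs,ysd,zs];print(S.T@(p-rest),S.T@Rm, S.T@o["wrist_force"])
# bay target
bay=np.array([.471,-.326,.072]); Gd=down(90)
print(ik(bay+[0,0,.031],Gd,[-.8,.3,1.6,0,1.2,-.8],.319), ik(bay+[0,0,.2],Gd,[-.8,.3,1.6,0,1.2,-.8],.319))
q=o["q"]
wp=[(p,Rm),(p+.12*u+.0*xs,mat(-u,h))]
P4=np.array([.40,.10,.33]);wp.append((P4,down(105)));wp.append((bay+[0,0,.24],down(90)))
for (a,b,n) in [(wp[0],wp[1],6),(wp[1],wp[2],10),(wp[2],wp[3],10)]:
    rv=R.from_matrix(a[1].T@b[1]).as_rotvec();print(np.degrees(rv))
    for i in range(n+1):
        q2,e=ik(a[0]+(b[0]-a[0])*i/n,a[1]@R.from_rotvec(rv*i/n).as_matrix(),q,.319); print(q2.round(2),e<1e-4,abs(q2-q).max()*8); q=q2
```

```text
[0.4788 0.33   0.1107] [-1.2022 -3.3269  8.2846] 0.06008533424782653
[ 0.0293  0.0008 -0.0001] [[ 0.0017 -0.0055 -1.    ]
 [ 1.     -0.0003  0.0017]
 [-0.0003 -1.      0.0055]] [ 3.3592 -0.1563  8.357 ]
(array([-0.8126,  0.3229,  1.7126, -0.    ,  1.1061, -0.8126]), np.float64(3.6611572449993815e-12)) (array([-0.8126,  0.1446,  1.5654, -0.    ,  1.4316, -0.8126]), np.float64(8.759985375927595e-15))
[-45.3178  -0.0835  -0.0553]
[ 0.61  0.84  1.11 -0.41  1.87 -0.55] True 0.018606649849813195
[ 0.59  0.73  1.2  -0.36  1.78 -0.56] True 0.9314357396756394
[ 0.56  0.61  1.28 -0.3   1.68 -0.59] True 0.9079927065822195
[ 0.53  0.5   1.36 -0.24  1.59 -0.62] True 0.8824363106220732
[ 0.49  0.4   1.44 -0.17  1.51 -0.66] True 0.8536625114713585
[ 0.45  0.29  1.52 -0.09  1.43 -0.71] True 0.8205869706705995
[ 0.4   0.2   1.59 -0.    1.36 -0.78] True 0.7821033144047789
[ 0.   0.  52.6]
[ 0.4   0.2   1.59 -0.    1.36 -0.78] True 0.0
[ 0.37  0.14  1.63 -0.    1.37 -0.72] True 0.4715398709782601
[ 0.33  0.09  1.67 -0.    1.38 -0.66] True 0.4541545831104239
[ 0.29  0.04  1.7  -0.    1.4  -0.61] True 0.
[... 430 characters left out ...]
e 0.45998343254221946
[ 0.  0. 15.]
[-0.04 -0.28  1.85 -0.    1.57 -0.31] True 0.0
[-0.15 -0.28  1.85 -0.    1.57 -0.39] True 0.8461066186982309
[-0.25 -0.27  1.85  0.    1.56 -0.46] True 0.8156008125972778
[-0.35 -0.25  1.84  0.    1.55 -0.53] True 0.7693489368582225
[-0.44 -0.22  1.81  0.    1.54 -0.59] True 0.712091158613668
[-0.52 -0.18  1.78 -0.    1.53 -0.65] True 0.6490049390833326
[-0.59 -0.13  1.75 -0.    1.52 -0.7 ] True 0.5846766211662491
[-0.66 -0.07  1.7   0.    1.51 -0.74] True 0.5225346819512744
[-0.72 -0.01  1.64  0.    1.51 -0.77] True 0.4819498770374686
[-0.77  0.05  1.58  0.    1.51 -0.79] True 0.516510328198954
[-0.81  0.12  1.51  0.    1.51 -0.81] True 0.5576502843546294
```

apply_moves(
  plan=[
    {"translation":[0,-0.006,-0.006],"angular":[0,0,0],"hand":0},
    {"translation":[0,-0.014,-0.014],"angular":[0,0,0],"hand":0},
    {"translation":[0,-0.02,-0.02],"angular":[0,0,0],"hand":0},
    {"translation":[0,-0.02,-0.02],"angular":[-0.1,0,0],"hand":0},
    {"translation":[0,-0.016,-0.018],"angular":[-0.15,0,0],"hand":0},
    {"translation":[0,-0.01,-0.018],"angular":[-0.15,0,0],"hand":0},
    {"translation":[0,-0.005,-0.02],"angular":[-0.15,0,0],"hand":0},
    {"translation":[0,0,-0.02],"angular":[-0.15,0,0],"hand":0},
    {"translation":[0,0,-0.02],"angular":[-0.09,0,0],"hand":0},
    {"translation":[0,0,0],"angular":[0,0,0],"hand":0},
  ],
)

```text
time_s: 18.5
eef_pos: [0.4834, 0.3383, 0.3024]
eef_rot: [0.002, 0.195, 0.981, 0.002]
wrist_force: [-0.8, -0.0, -1.4]
opening: 0.057
```

```bash
python3 look.py m side wrist scene| tail -2 >/dev/null;  python3 - <<'E'
from kin import *
p,Rm,o=now();print(p,o["wrist_force"],o["time_s"],o["opening"]);print(Rm)
bay=np.array([.471,-.326,.072]); P4=np.array([.39,.10,.33])
rows(P4,down(105),6,0)
rows(bay+[0,0,.24],down(90),10,0,(P4,down(105)))
E
```

```text
[0.4823 0.3389 0.2975] [ 0.1721  0.5006 -1.7783] 18.65 0.06245188678629446
[[-0.9244  0.3815 -0.0028]
 [ 0.3815  0.9244 -0.0002]
 [ 0.0025 -0.0012 -1.    ]]
deg/row 8.76206685721151 mm/row 43.02368175590438
{"translation": [-0.001, -0.0427, -0.0054], "angular": [-0.0004, -0.0003, 0.1529], "hand": 0},
{"translation": [-0.0075, -0.042, -0.0054], "angular": [-0.0004, -0.0003, 0.1529], "hand": 0},
{"translation": [-0.0138, -0.0404, -0.0054], "angular": [-0.0004, -0.0003, 0.1529], "hand": 0},
{"translation": [-0.0198, -0.0378, -0.0054], "angular": [-0.0004, -0.0003, 0.1529], "hand": 0},
{"translation": [-0.0253, -0.0344, -0.0054], "angular": [-0.0004, -0.0003, 0.1529], "hand": 0},
{"translation": [-0.0302, -0.0301, -0.0054], "angular": [-0.0004, -0.0003, 0.1529], "hand": 0},
deg/row 1.5000000000000009 mm/row 43.40057603304362
{"translation": [-0.0432, -0.0032, 0.0018], "angular": [0.0, 0.0, 0.0262], "hand": 0},
{"translation": [-0.0433, -0.0021, 0.0018], "angular": [0.0, 0.0, 0.0262], "hand": 0},
{"translation": [-0.0434, -0.0009, 0.0018], "angular": [0.0, 0.0, 0.0262], "hand": 0},
{"translation": [-0.0434, 0.0002, 0.0018], "angular": [0.0, 0.0, 0.0262], "hand": 0},
{"translation": [-0.0433, 0.0013, 0.0018], "angular": [0.0, 0.0, 0.0262], "hand": 0},
{"translation": [-0.0433, 0.0025, 0.0018], "angular": [0.0, 0.0, 0.0262], "hand": 0},
{"translation": [-0.0432, 0.0036, 0.0018], "angular": [0.0, 0.0, 0.0262], "hand": 0},
{"translation": [-0.0431, 0.0047, 0.0018], "angular": [0.0, 0.0, 0.0262], "hand": 0},
{"translation": [-0.043, 0.0059, 0.0018], "angular": [0.0, 0.0, 0.0262], "hand": 0},
{"translation": [-0.0428, 0.007, 0.0018], "angular": [0.0, 0.0, 0.0262], "hand": 0},
```

View pics/m_wrist.png

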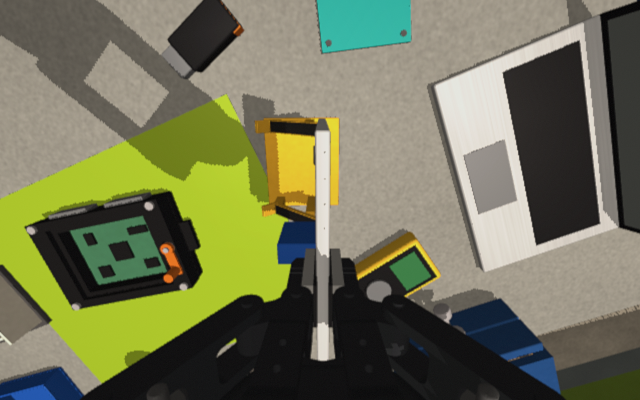

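View pics/m_scene.png

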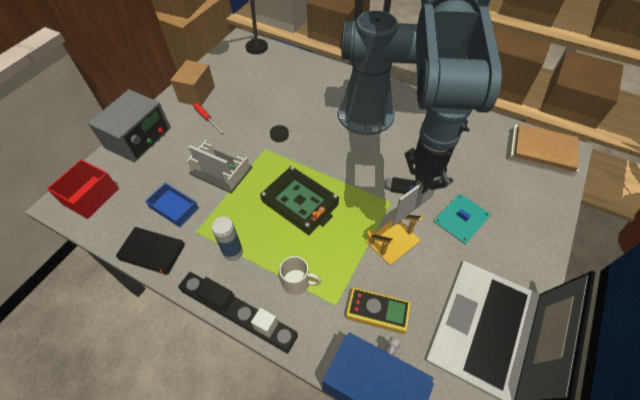

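apply_moves(
  plan=[
    {"translation":[-0.001,-0.0425,-0.0055],"angular":[0,0,0.153],"hand":0},
    {"translation":[-0.0075,-0.042,-0.0055],"angular":[0,0,0.153],"hand":0},
    {"translation":[-0.014,-0.0405,-0.0055],"angular":[0,0,0.153],"hand":0},
    {"translation":[-0.02,-0.038,-0.0055],"angular":[0,0,0.153],"hand":0},
    {"translation":[-0.0255,-0.0345,-0.0055],"angular":[0,0,0.153],"hand":0},
    {"translation":[-0.03,-0.03,-0.0055],"angular":[0,0,0.153],"hand":0},
    {"translation":[-0.043,-0.003,0.002],"angular":[0,0,0.026],"hand":0},
    {"translation":[-0.043,-0.002,0.002],"angular":[0,0,0.026],"hand":0},
    {"translation":[-0.043,-0.001,0.002],"angular":[0,0,0.026],"hand":0},
    {"translation":[-0.043,0,0.002],"angular":[0,0,0.026],"hand":0},
  ],
)

```text
time_s: 19.9
eef_pos: [0.4225, -0.0704, 0.3211]
eef_rot: [-0.003, 0.649, 0.76, -0.001]
wrist_force: [1.2, 0.8, -1.0]
opening: 0.058
```

apply_moves(
  plan=[
    {"translation":[-0.043,0.0015,0.002],"angular":[0,0,0.026],"hand":0},
    {"translation":[-0.043,0.0025,0.002],"angular":[0,0,0.026],"hand":0},
    {"translation":[-0.043,0.0035,0.002],"angular":[0,0,0.026],"hand":0},
    {"translation":[-0.03,0.0045,0.002],"angular":[0,0,0.026],"hand":0},
    {"translation":[-0.02,0.004,0.002],"angular":[0,0,0.026],"hand":0},
    {"translation":[0,0,0],"angular":[0,0,0],"hand":0},
  ],
)

```text
time_s: 20.65
eef_pos: [0.4587, -0.246, 0.3105]
eef_rot: [-0.003, 0.698, 0.716, -0.0]
wrist_force: [0.4, 0.9, -2.0]
opening: 0.059
```

```bash
python3 look.py n side wrist scene| tail -2 >/dev/null;  python3 - <<'E'
from kin import *
p,Rm,o=now();print(p,o["wrist_force"],o["time_s"],o["opening"]);print(Rm)
crop('n_scene',170,90,100,100,6,'n1')
E
```

```text
[ 0.4588 -0.2445  0.3116] [-0.7855 -0.3504 -1.677 ] 20.8 0.06312714299108073
[[-0.0282  0.9996 -0.0023]
 [ 0.9996  0.0282  0.0026]
 [ 0.0026 -0.0022 -1.    ]]
```

View pics/n_wrist.png

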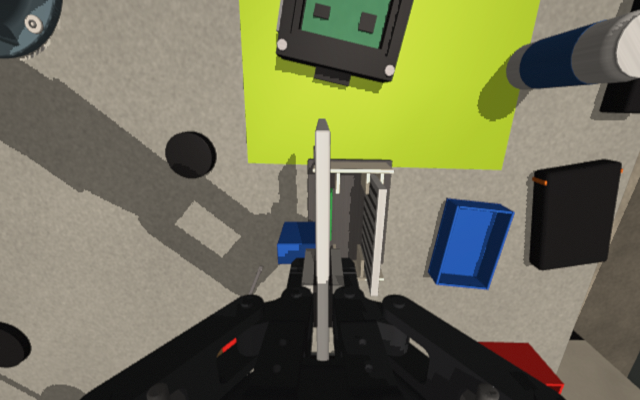

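View pics/n1.png

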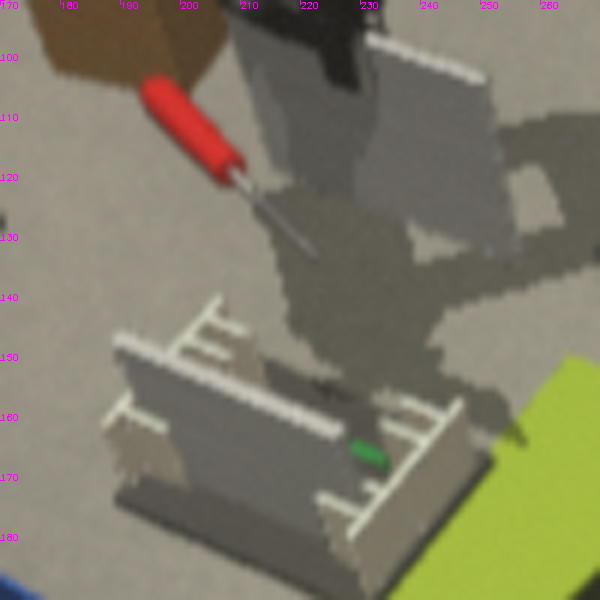

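Run:
```python
from kin import *
c=Cam('n_scene')
f=lambda x,y:c.plane(170+x/6-.5,90+y/6-.5,.067)[:2]
for n,pt in dict(pin1=(400,400),pin2=(383,423),pr1=(445,415),pr2=(427,438),nin1=(245,330),nin2=(228,355),nr1=(213,315),nr2=(187,340),w1=(460,402),w2=(350,535)).items(): print(n,f(*pt))
crop('f_wrist',0,140,200,150,4,'n2')
crop('n_wrist',270,140,140,160,4,'n3')
crop('a_side',340,120,100,60,7,'n4')
```

```text
pin1 [ 0.4614 -0.2746]
pin2 [ 0.4799 -0.2731]
pr1 [ 0.4585 -0.2457]
pr2 [ 0.4772 -0.2449]
nin1 [ 0.4602 -0.385 ]
nin2 [ 0.4804 -0.3817]
nr1 [ 0.4596 -0.4088]
nr2 [ 0.4824 -0.4099]
w1 [ 0.4465 -0.2437]
w2 [ 0.5534 -0.2422]
```

View pics/n2.png

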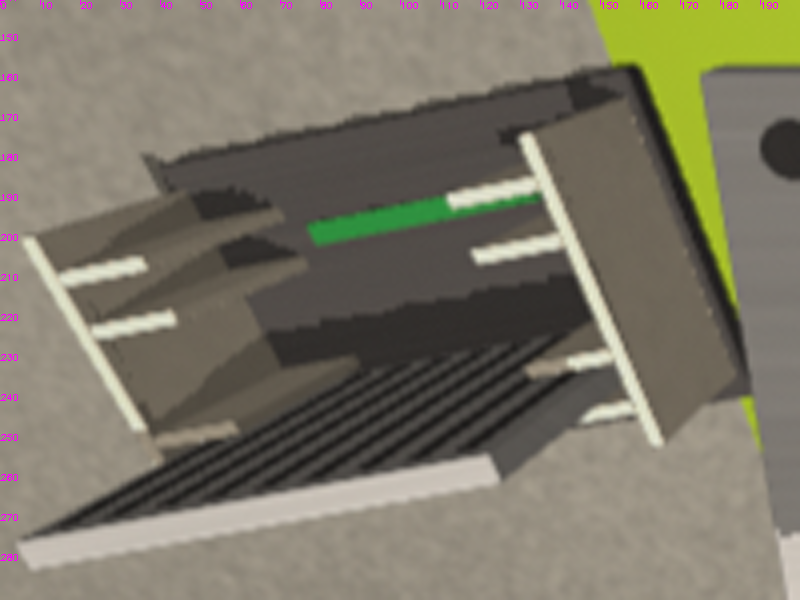

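View pics/n3.png

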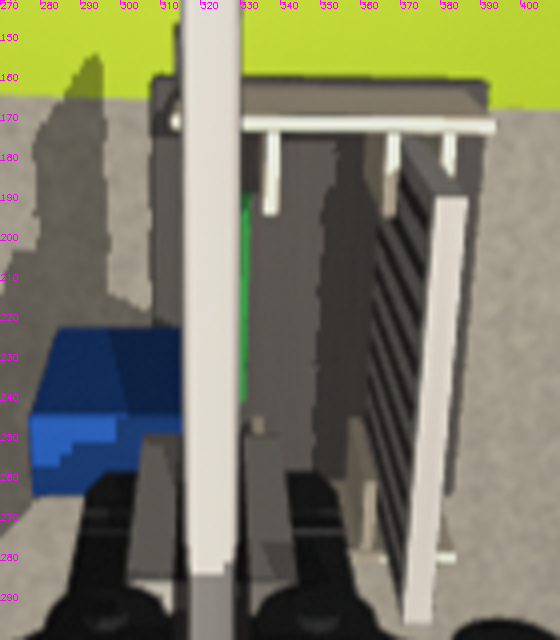

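Run:
```python
from kin import *
c=Cam('f_wrist')
f=lambda x,y:c.plane(x/4-.5,140+y/4-.5,.067)[:2]
for n,pt in dict(n1r=(60,280),n1t=(147,262),n2r=(92,332),n2t=(175,318),p1t=(450,200),p1r=(540,184),p2t=(475,255),p2r=(560,240)).items(): print(n,f(*pt))
A=np.array([f(60,280),f(147,262),f(92,332),f(175,318)]).mean(0);B=np.array([f(450,200),f(540,184),f(475,255),f(560,240)]).mean(0)
print(A,B,(A+B)/2,np.degrees(np.arctan2(*(B-A)[::-1])))
c=Cam('n_wrist')
f=lambda x,y,z:c.plane(270+x/4-.5,140+y/4-.5,z)[:2]
print('now wrist: +y fin2 root/tip',f(272,133,.067),f(270,213,.067),'wall top ends',f(175,122,.067),f(495,127,.067),'base far corners',f(150,75,.012),f(488,82,.012), f(150,300,.012))
p,Rm,o=now()
# plate top edge (z = tcp+.029) at far and near
for z in (.029,): print('plate top far end',f(212,-75,p[2]+z), 'near',f(211,575,p[2]+z),p)
```

```text
n1r [ 0.4625 -0.4111]
n1t [ 0.4619 -0.3805]
n2r [ 0.481  -0.4104]
n2t [ 0.4814 -0.3813]
p1t [ 0.4601 -0.2765]
p1r [ 0.4604 -0.2467]
p2t [ 0.4787 -0.2763]
p2r [ 0.4789 -0.2477]
[ 0.4717 -0.3958] [ 0.4695 -0.2618] [ 0.4706 -0.3288] 90.91858825938931
now wrist: +y fin2 root/tip [ 0.4785 -0.2483] [ 0.4791 -0.2765] wall top ends [ 0.4456 -0.2454] [ 0.5539 -0.244 ] base far corners [ 0.434  -0.2393] [ 0.5631 -0.2382] [ 0.4351 -0.331 ]
plate top far end [ 0.4569 -0.1681] near [ 0.4588 -0.239 ] [ 0.4588 -0.2445  0.3116]
```

Run:
```python
from kin import *
rows(np.array([.4705,-.327,.18]),down(90.6),4,0)
```

```text
deg/row 0.258812807387173 mm/row 38.93098731031199
{"translation": [-0.0208, 0.0024, 0.0328], "angular": [-0.0006, -0.0006, 0.0044], "hand": 0},
{"translation": [-0.0207, 0.0025, 0.0329], "angular": [-0.0006, -0.0006, 0.0044], "hand": 0},
{"translation": [-0.0207, 0.0026, 0.0329], "angular": [-0.0006, -0.0006, 0.0044], "hand": 0},
{"translation": [-0.0207, 0.0026, 0.0329], "angular": [-0.0006, -0.0006, 0.0044], "hand": 0},
```

apply_moves(
  plan=[
    {"translation":[-0.0275,0.0035,0.02],"angular":[-0.001,-0.001,0.006],"hand":0},
    {"translation":[-0.0275,0.0035,0.025],"angular":[-0.001,-0.001,0.006],"hand":0},
    {"translation":[-0.0275,0.0035,0.03],"angular":[-0.001,-0.001,0.006],"hand":0},
    {"translation":[0,0,0.03],"angular":[0,0,0],"hand":0},
    {"translation":[0,0,0.025],"angular":[0,0,0],"hand":0},
    {"translation":[0,0,0],"angular":[0,0,0],"hand":0},
    {"translation":[0,0,0],"angular":[0,0,0],"hand":0},
  ],
)

```text
time_s: 21.68
eef_pos: [0.4717, -0.3278, 0.1832]
eef_rot: [0.002, 0.704, 0.711, 0.0]
wrist_force: [-0.1, 0.3, -2.1]
opening: 0.061
```

```bash
python3 look.py o side wrist scene| tail -2 >/dev/null;  python3 - <<'E'
from kin import *
p,Rm,o=now();print(p,o["wrist_force"],o["time_s"],o["opening"]);print(Rm)
crop('o_scene',170,110,100,85,6,'o1')
crop('o_wrist',270,90,110,150,4,'o2')
E
```

```text
[ 0.4718 -0.3283  0.1835] [-0.0243  0.0237 -1.3111] 21.825 0.05805745109005414
[[-0.0094  0.9999  0.0034]
 [ 1.      0.0094 -0.0033]
 [-0.0033  0.0034 -1.    ]]
```

View pics/o_wrist.png

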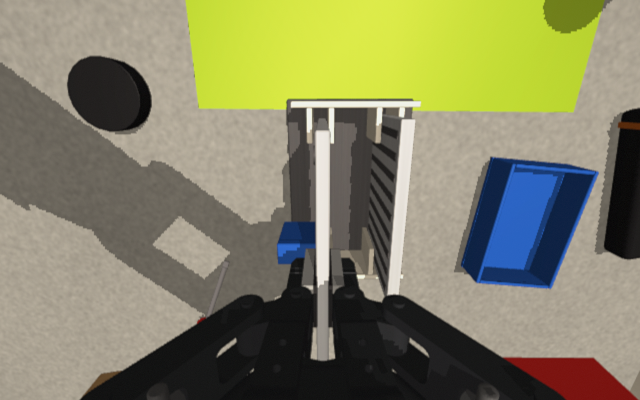

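View pics/o1.png

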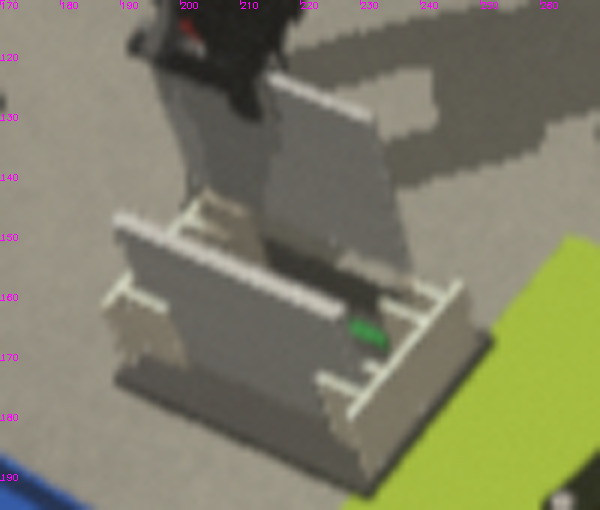

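Run:
```python
from kin import *
c=Cam('o_wrist')
for px in [(309.5,110),(309.5,138),(331.5,110),(331.5,140),(291,103),(419,103)]: print(px,c.plane(*px,.067)[:2])
p=now()[0]
print(c.plane(322.5,131,p[2]+.029), c.plane(323,330,p[2]+.029), Cam('o_wrist').proj(p+[0,0,.029]))
# plate bottom-edge far corner expected
```

```text
(309.5, 110) [ 0.4607 -0.25  ]
(309.5, 138) [ 0.4606 -0.2733]
(331.5, 110) [ 0.4793 -0.2498]
(331.5, 140) [ 0.4799 -0.2749]
(291, 103) [ 0.4451 -0.2446]
(419, 103) [ 0.553  -0.2434]
[ 0.4713 -0.2546  0.2125] [ 0.4726 -0.349   0.2125] [321.7624 294.1656]
```

View pics/o2.png

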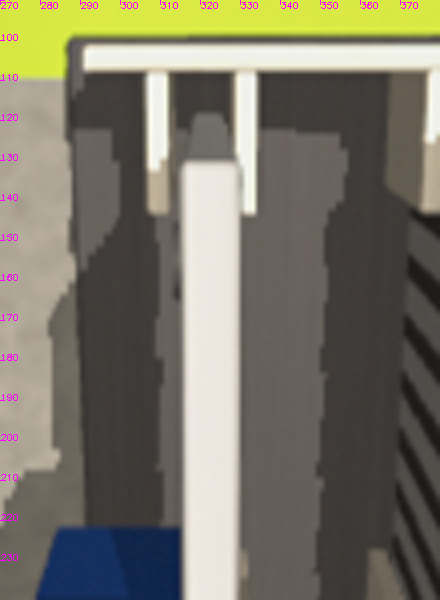

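apply_moves(
  plan=[
    {"translation":[0.001,-0.001,0.012],"angular":[0,0,0],"hand":0},
    {"translation":[0,0,0.012],"angular":[0,0,0],"hand":0},
    {"translation":[0,0,0.012],"angular":[0,0,0],"hand":0},
    {"translation":[0,0,0],"angular":[0,0,0],"hand":0},
  ],
)

```text
time_s: 22.32
eef_pos: [0.4692, -0.3261, 0.1438]
eef_rot: [-0.001, 0.704, 0.71, 0.0]
wrist_force: [-0.9, 0.3, -2.3]
opening: 0.062
```

```bash
python3 look.py p side wrist scene| tail -2 >/dev/null;  python3 - <<'E'
from kin import *
p,Rm,o=now();print(p,o["wrist_force"],o["time_s"],o["opening"])
crop('p_scene',170,110,100,85,6,'p1')
crop('p_wrist',270,70,110,150,4,'p2')
E
```

```text
[ 0.4702 -0.3271  0.1459] [ 0.8702 -1.1308 -2.1331] 22.475 0.05800436164254889
```

View pics/p2.png

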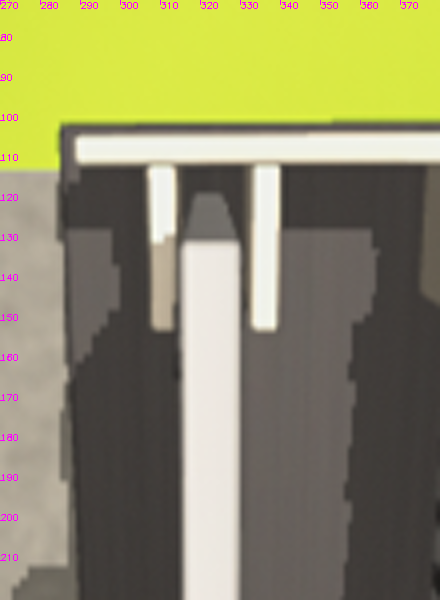

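View pics/p1.png

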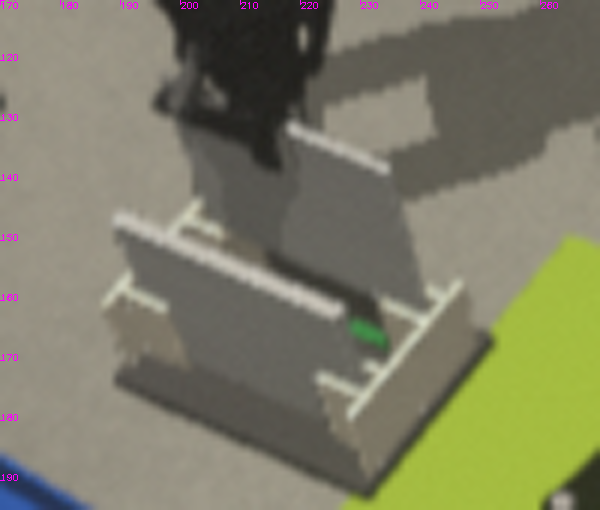

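apply_moves(
  plan=[
    {"translation":[0,0,0.01],"angular":[0,0,0],"hand":0},
    {"translation":[0,0,0.01],"angular":[0,0,0],"hand":0},
    {"translation":[0,0,0.01],"angular":[0,0,0],"hand":0},
    {"translation":[0,0,0.007],"angular":[0,0,0],"hand":0},
    {"translation":[0,0,0],"angular":[0,0,0],"hand":0},
  ],
)

```text
time_s: 23.1
eef_pos: [0.4697, -0.3266, 0.1078]
eef_rot: [0.0, 0.704, 0.71, 0.0]
wrist_force: [1.1, 0.4, -1.8]
opening: 0.058
```

```bash
python3 look.py r scene| tail -2 >/dev/null
python3 - <<'E'
from kin import *
p,Rm,o=now();print(p,o["wrist_force"],o["time_s"],o["opening"])
crop('r_scene',170,110,100,85,6,'r1')
E
```

```text
[ 0.47   -0.3269  0.1084] [-0.6864  1.069  -1.8537] 23.15 0.05793247179315313
```

View pics/r1.png

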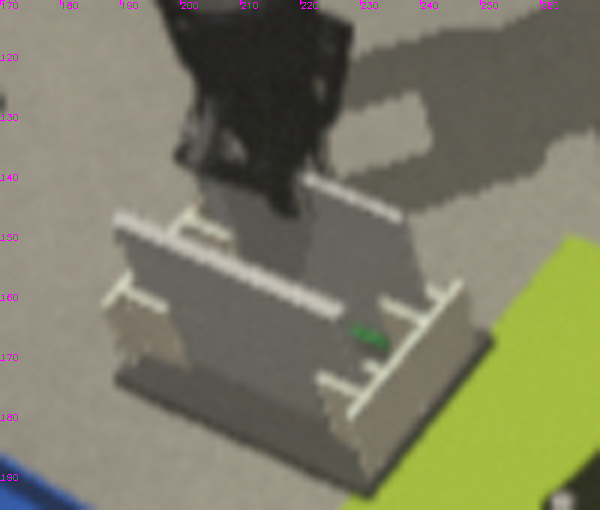

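Clean so far. I'll ease it down the last ~7 mm.

apply_moves(
  plan=[
    {"translation":[0,0,0.003],"angular":[0,0,0],"hand":0},
    {"translation":[0,0,0.002],"angular":[0,0,0],"hand":0},
    {"translation":[0,0,0],"angular":[0,0,0],"hand":0},
  ],
)

```text
time_s: 23.52
eef_pos: [0.4701, -0.3269, 0.1037]
eef_rot: [0.001, 0.704, 0.71, 0.0]
wrist_force: [0.0, 0.4, -1.2]
opening: 0.058
```

apply_moves(
  plan=[
    {"translation":[0,0,0.001],"angular":[0,0,0],"hand":0},
    {"translation":[0,0,0.001],"angular":[0,0,0],"hand":0},
    {"translation":[0,0,0],"angular":[0,0,0],"hand":0},
  ],
)

```text
time_s: 23.9
eef_pos: [0.4702, -0.3271, 0.1019]
eef_rot: [0.001, 0.704, 0.71, 0.0]
wrist_force: [-0.2, 0.7, -1.0]
opening: 0.067
```

apply_moves(
  plan=[
    {"translation":[0,0,0.001],"angular":[0,0,0],"hand":0},
    {"translation":[0,0,0.001],"angular":[0,0,0],"hand":0},
    {"translation":[0,0,0],"angular":[0,0,0],"hand":0},
  ],
)

```text
time_s: 24.28
eef_pos: [0.4706, -0.3279, 0.1014]
eef_rot: [0.002, 0.704, 0.71, -0.0]
wrist_force: [-2.8, 0.8, 9.0]
opening: 0.058
```

Floor contact is at +9 N and the expected height. I'll open a little, because the heat sink is close, and withdraw.

apply_moves(
  plan=[
    {"translation":[0,0,0],"angular":[0,0,0],"hand":0.022},
    {"translation":[0,0,0],"angular":[0,0,0],"hand":0.022},
    {"translation":[0,0,0],"angular":[0,0,0],"hand":0.022},
    {"translation":[0,0,-0.015],"angular":[0,0,0],"hand":0.022},
    {"translation":[0,0,-0.025],"angular":[0,0,0],"hand":0.022},
    {"translation":[0,0,-0.04],"angular":[0,0,0],"hand":0.022},
    {"translation":[0,0,-0.05],"angular":[0,0,0],"hand":0.022},
    {"translation":[0,0,-0.05],"angular":[0,0,0],"hand":0.022},
    {"translation":[0,0,0],"angular":[0,0,0],"hand":0.022},
  ],
)

```text
time_s: 25.4
eef_pos: [0.4718, -0.3287, 0.2864]
eef_rot: [0.006, 0.704, 0.71, -0.0]
wrist_force: [-2.0, 0.3, -0.8]
opening: 0.257
```

```bash
python3 look.py s side wrist scene| tail -2 >/dev/null;  python3 - <<'E'
from kin import *
p,Rm,o=now();print(p,o["wrist_force"],o["time_s"],o["opening"])
crop('s_scene',170,110,100,85,6,'s1')
c=Cam('s_wrist')
crop('s_wrist',270,90,130,150,4,'s2')
E
```

```text
[ 0.4695 -0.3264  0.2794] [ 0.2915 -0.3483 -1.5384] 25.55 0.2514699292781226
```

View pics/s1.png

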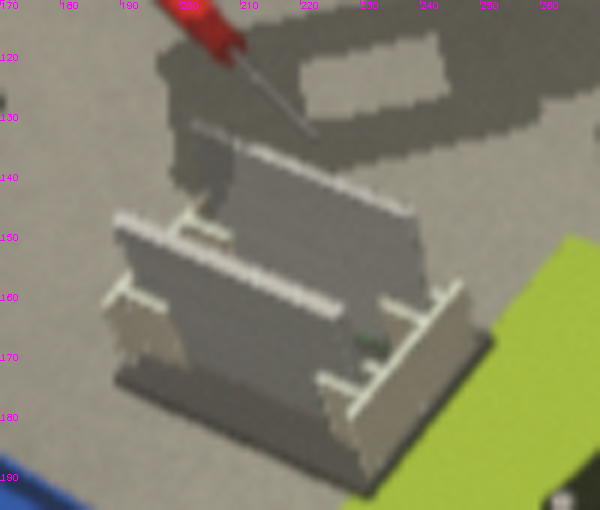

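View pics/s_wrist.png

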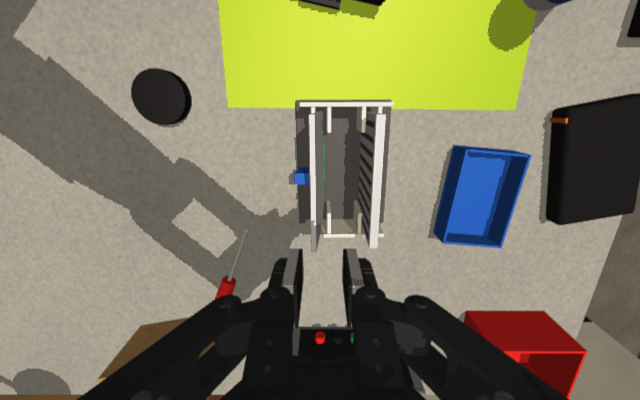

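View pics/s_scene.png

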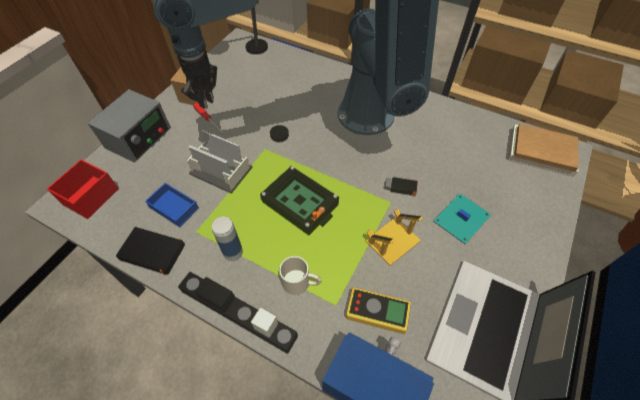

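Run:
```python
from kin import *
s=Cam('s_scene');w=Cam('s_wrist')
f=lambda x,y:s.plane(170+x/6-.5,110+y/6-.5,.131)[:2]
a,b=f(192,124),f(411,213);print(a,b,(a+b)/2,np.degrees(np.arctan2(*(b-a)[::-1])))
a,b=w.plane(312.5,250,.131)[:2],w.plane(313,113,.131)[:2];print(a,b,(a+b)/2,np.degrees(np.arctan2(*(b-a)[::-1])))
for px in [(311,110),(329,110),(329,235)]: print(w.plane(*px,.067)[:2])
m=s.plane(170+300/6-.5,110+170/6-.5,.131)
```

```text
[ 0.4626 -0.4013] [ 0.4595 -0.2544] [ 0.4611 -0.3278] 91.19774354098378
[ 0.4613 -0.4021] [ 0.4619 -0.2533] [ 0.4616 -0.3277] 89.77304685928041
[ 0.4579 -0.252 ]
[ 0.4791 -0.2518]
[ 0.482  -0.4134]
```

The plate is fully down with both views agreeing, its lean is within tolerance, and the tab is still turned along the rim. The gripper is clear and still, so I'm handing in.

```bash
python3 - <<'E'
from bench import ctrl
print(ctrl.hand_in()); o=ctrl.get_obs(); print(o["time_s"],o["wrist_force"])
E
python3 look.py t scene wrist|tail -1; python3 -c "
from geo import *
crop('t_scene',170,110,170,120,4,'t1')"
```

```text
the job is handed in; nothing more can be done
None
the job is handed in; nothing more can be done
the job is handed in; nothing more can be doneTraceback (most recent call last):
  File "<string>", line 3, in <module>
    crop('t_scene',170,110,170,120,4,'t1')
    ~~~~^^^^^^^^^^^^^^^^^^^^^^^^^^^^^^^^^^
  File "geo.py", line 19, in crop
    c=Cam(f); i=c.img[y0:y0+h,x0:x0+w,::-1]; i=cv2.resize(i,None,fx=k,fy=k,interpolation=cv2.INTER_CUBIC)
  File "geo.py", line 6, in __init__
    c=pickle.load(open(f"pics/{f}.pkl","rb")); s.K=c["K"]; s.e=np.array(c["eye"]); s.R=q2R(c["orientation"]); s.img=c["img"]
                  ~~~~^^^^^^^^^^^^^^^^^^^^^^
FileNotFoundError: [Errno 2] No such file or directory: 'pics/t_scene.pkl'
```

The job is done and handed in at about 25.6 s of the 69 s allowed. I turned the tab aside to about 1.57–1.60 rad and lifted the plate out by its rib. I then leaned it on the stand and let go, took it again by its upper long edge, and stood it in the green-strip bay. There I released it and withdrew the gripper.

**Plate on the stand:** the triangulated upper edge put its centre within about 2 mm of the rest point.

**Plate in the rack:** I lowered it until it met the bay floor, with 9 N of contact at the expected height. In the last pictures its top edge is at about (0.461, -0.328). That makes the centre roughly 4 mm off across the bay and 1 mm off along it. It leans about 0.1 rad towards its rib side against the fins, within the 0.22 rad limit.

**Disagreements in the checks:** the two views differ by about 1.4° on the plate's direction along the bay (91.2° and 89.8°), both well within the limit.

**Tab and bystanders:** in the last scene picture the tab still lies along the rim, and no bystander appears moved. I judged both by eye and did not measure them again.

I could not check anything after the hand-in, because the simulator then refuses further pictures.

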